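# Fit the rotor shaft of a tube rotator

### The arm

A 6-joint arm with a two-finger parallel gripper is mounted at the origin on a cart in front of the work surface, level with it; the furniture and walls round the work are solid. World frame = base frame: x ahead of the robot, y to its left, z up, the work surface at z = 0. Lengths are in m, angles in rad, forces in N, time in s.
With the tool pointing down it reaches from about 0.425 to 0.925 m from the base axis. Payload 12.5 kg.
Tool frame: the origin (TCP) lies midway between the tips of the shut fingers; the grasp point (between the pads) lies 19 mm behind it; z points along the fingers, y is the line along which they close (so a half turn about z gives the same grasp; the last joint's range is limited). The gripper opens to 85 mm and grips with 20 to 120 N. Pads are 22 mm wide; open, the fingers measure 114 mm over their backs; the gripper's body (76 mm by 85 mm) begins 54 mm behind the grasp point. The pads swing forward as they close: fully open they stand 13 mm farther back than shut.
Start: joints at [1.196, 0.491, 1.559, -0, 1.092, -0.106], TCP at [0.166, 0.603, 0.231] pointing down, gripper open.
Joint ranges: [-3.1, 3.1], [-0.84, 2.19], [0.05, 2.79], [-1.13, 4.28], [0.06, 2.93], [-2.69, 2.69]. Speed limits (rad/s): [2.22, 2.22, 2.79, 3.14, 3.14, 3.14].

### API

Orientations are given as a unit quaternion [w, x, y, z].
In Python, from workcell import r, vision, ticket gives the robot as it stands. The module is installed in compiled form; this text tells all that it offers.
- The arm moves only by the tool apply_moves, never from a script. Its argument "series" is a list that holds one entry, the list of rows, each a list of 5 numbers: the finger opening in m, from 0 to 0.0854, then the shift along the world's x, y, z in m, then the turn about the world's z in rad. A call has 1 to 5 rows; each row is the pose to reach, as a shift and turn from the pose commanded when the call began; what a row does not reach only later rows make up. A row lasts 1/12 s, in which the tool goes at most 41.7 mm and 7.16 degrees, less where a joint would pass 70% of its speed; a pose out of reach is approached as far as the arm can. A call with a gripper value outside its range is refused whole. The fingers move at their own pace and stop on an object; "force" is the grip in N (left out, the last holds). Time passes only in rows, so rows that repeat a pose let the fingers close. It gives the time, the measured TCP pose, the force, the opening and the grip force at its end, in the units of the state.
- r.get_state(): the state, without advancing time (a new reading comes with each control period).
- vision.camera(name): name is "scene" or "top" or "wrist"; returns a dict with "img" (480x640x3 uint8, red, green, blue), "mtx" (3x3 intrinsics, pixels), "xyz" and "attitude" of the camera in the world. Camera axes: x right, y up, looking along -z (the intrinsics and any distortion apply to the point x, -y, -z); pixel columns grow to the right and rows downward; lengths in m; the calibration is good to about 2 mm. A picture is of the moment at which its call begins. There is no depth.
- ticket.finish_job(): hands the job in; it is judged then, once.
The state is a dict: "clock": time; "q": joint angles; "joint_vel": joint speeds; "effort": joint torques, N m; "eef_pos": TCP position; "orientation": TCP orientation; "ft_force": force on the tool from outside, world axes, zero at the start; "moment": the same for the moment, N m; "gripper_width": finger opening in m; "grasp_force": force on a finger pad.
Only numpy, scipy, OpenCV 4.12 (cv2) and the standard library are available. Lean on these libraries where they do the work, as an engineer would, in place of code of your own. Each camera call takes 0.05 s, during which the arm holds its last target. There are 200 camera calls.

### The job

Set up the tube rotator. Raise the ratchet bearing by its black lug, notch by notch, to its third notch above the bottom one, where its hole is level with that of the fixed bearing, and leave it resting on the pawl. Put every tube carrier that is on the bench into a bay of its own in the cradle, bore in line with the bearings, and then thread the steel shaft in through the fixed bearing, through the carriers and the ratchet bearing until its black handle is fully home against the fixed bearing; let go of everything and leave the other things on the bench alone.

Things in the scene. Friction and masses are not known exactly. Their poses are not given: they have to be found in the camera images.
- rack: the rotator stand, fixed on the bench: steel base 100 (x) x 280 (y) x 12 mm. Origin: centre of its underside. +y is the way the shaft is threaded; the shaft axis is the line x = 0, z = 128 mm. From -y to +y it carries the fixed bearing (y = -104 to -82 mm), a cradle of four bays, and the ratchet bearing (y = 86 to 108 mm) on its column; the pawl stands out on the column's -x side
- bearing_face (a point): centre of the outer (-y) mouth of the fixed bearing's hole, where the shaft enters, at (0, -104, 128) mm of the rack; axes as the rack's. The bearing is a grey octagonal block 38 mm across and 22 mm thick with a 17 mm hole
- bay_1 (a point): where a carrier's centre lies when seated in the bay next to the fixed bearing, (0, -58.5, 127.5) mm of the rack; axes as the rack's. The cradle is a V trough with 45 degree sides that centre a carrier by its lower sloping flats; its sides reach z = 115 mm at x = +-20 mm, thin fins between the 39 mm bays z = 114 mm; along y a carrier has 2.5 mm play each way
- bay_2 (a point): the same for the second bay, (0, -19.5, 127.5) mm of the rack
- bay_3 (a point): the same for the third bay, (0, 19.5, 127.5) mm of the rack
- bay_4 (a point): the same for the bay next to the ratchet bearing, (0, 58.5, 127.5) mm of the rack
- column (a joint): height of the ratchet column above its lowest position, m; stop at 0.054. It rests on the pawl at 0, 0.012, 0.024, 0.036 and 0.048; 0.036 is the set notch, holes level. It starts in the bottom notch or the one above. Lifting takes 5 to 12 N; a tooth clicks in just as the column passes its notch; let go between notches it sinks back to the last one
- lug (a point): top of the black lifting lug on the ratchet bearing: 14 mm in x, 18 mm in y, standing 32 mm above the bearing block; 51 mm above the bearing's hole centre; moves with the column; axes as the rack's
- column_bore (a point): centre of the hole in the ratchet bearing (grey octagonal block, 38 mm across, 22 mm thick, 17 mm hole); moves with the column; axes as the rack's
- pawl (a joint): how far the spring pawl is pulled back out of the teeth, m: 0 engaged, from about 0.006 free, at most 0.012; the spring takes 4 to 7 N
- pawl_tab (a point): top of the black upright tab of the pawl, 10 mm in x, 14 mm in y, 34 mm high; needed only if the column was raised too far: pull it towards the rack's -x by 8 mm or more and the column sinks to the bottom notch
- carrier_1: a tube carrier: grey octagonal plastic block, 44 mm across its flats, 32 mm long, with a 20 mm bore through it along its own y axis; it stands on one flat with two flats upright, to be pinched by those. Origin: its centre, 22 mm above what it stands on. 60 g. Two to four are present. (Keep the arm clear of the wall shelf overhead, which begins 0.59 m ahead of the robot and 0.67 m up)
- carrier_2: a tube carrier: grey octagonal plastic block, 44 mm across its flats, 32 mm long, with a 20 mm bore through it along its own y axis; it stands on one flat with two flats upright, to be pinched by those. Origin: its centre, 22 mm above what it stands on. 60 g. Two to four are present. (Keep the arm clear of the wall shelf overhead, which begins 0.59 m ahead of the robot and 0.67 m up)
- carrier_3: a tube carrier: grey octagonal plastic block, 44 mm across its flats, 32 mm long, with a 20 mm bore through it along its own y axis; it stands on one flat with two flats upright, to be pinched by those. Origin: its centre, 22 mm above what it stands on. 60 g. Two to four are present. (Keep the arm clear of the wall shelf overhead, which begins 0.59 m ahead of the robot and 0.67 m up)
- carrier_4: a tube carrier: grey octagonal plastic block, 44 mm across its flats, 32 mm long, with a 20 mm bore through it along its own y axis; it stands on one flat with two flats upright, to be pinched by those. Origin: its centre, 22 mm above what it stands on. 60 g. Two to four are present. (Keep the arm clear of the wall shelf overhead, which begins 0.59 m ahead of the robot and 0.67 m up)
- shaft: the shaft: steel rod, 12 mm diameter, 230 mm long, its last 14 mm tapered to 5 mm, behind it a black square handle 18 x 18 x 50 mm, too wide for the bearing hole. Origin: on the axis at the shoulder of handle and rod; +y along the rod to the tip, handle from y = 0 to -50 mm. It lies on handle and tip, the tip about 0.013 rad low. 100 to 170 g
- shaft_tip (a point): the tapered tip of the shaft, 230 mm from its origin along y
- bottle: bystander: small brown dropper bottle, 33 mm diameter, 102 mm high, behind the stand; origin under its centre
- dish: bystander: clear covered dish, 61 mm diameter, 14 mm high, behind the stand; origin under its centre
- tin: bystander: white round tin, 63 mm diameter, 35 mm high, behind the stand; origin under its centre
Things that resemble listed ones, but are neither listed nor needed, are in the scene too. Leave any purple look-alike of the carrier_1 alone.

How it is judged:
On the way, in this order (a step that is already met when the one before it is completed fails the run):
1. the ratchet bearing rests in its set notch and every carrier is seated in a bay (value of joint column between 0.032 and 0.041 m and ((distance between carrier_1 and bay_1 below 0.01 m and angle between the y axis of carrier_1 and the y axis of rack, either way round below 0.15 rad) or (distance between carrier_1 and bay_2 below 0.01 m and angle between the y axis of carrier_1 and the y axis of rack, either way round below 0.15 rad) or (distance between carrier_1 and bay_3 below 0.01 m and angle between the y axis of carrier_1 and the y axis of rack, either way round below 0.15 rad) or (distance between carrier_1 and bay_4 below 0.01 m and angle between the y axis of carrier_1 and the y axis of rack, either way round below 0.15 rad)) and ((distance between carrier_2 and bay_1 below 0.01 m and angle between the y axis of carrier_2 and the y axis of rack, either way round below 0.15 rad) or (distance between carrier_2 and bay_2 below 0.01 m and angle between the y axis of carrier_2 and the y axis of rack, either way round below 0.15 rad) or (distance between carrier_2 and bay_3 below 0.01 m and angle between the y axis of carrier_2 and the y axis of rack, either way round below 0.15 rad) or (distance between carrier_2 and bay_4 below 0.01 m and angle between the y axis of carrier_2 and the y axis of rack, either way round below 0.15 rad)) and ((distance between carrier_3 and bay_1 below 0.01 m and angle between the y axis of carrier_3 and the y axis of rack, either way round below 0.15 rad) or (distance between carrier_3 and bay_2 below 0.01 m and angle between the y axis of carrier_3 and the y axis of rack, either way round below 0.15 rad) or (distance between carrier_3 and bay_3 below 0.01 m and angle between the y axis of carrier_3 and the y axis of rack, either way round below 0.15 rad) or (distance between carrier_3 and bay_4 below 0.01 m and angle between the y axis of carrier_3 and the y axis of rack, either way round below 0.15 rad)) and ((distance between carrier_4 and bay_1 below 0.01 m and angle between the y axis of carrier_4 and the y axis of rack, either way round below 0.15 rad) or (distance between carrier_4 and bay_2 below 0.01 m and angle between the y axis of carrier_4 and the y axis of rack, either way round below 0.15 rad) or (distance between carrier_4 and bay_3 below 0.01 m and angle between the y axis of carrier_4 and the y axis of rack, either way round below 0.15 rad) or (distance between carrier_4 and bay_4 below 0.01 m and angle between the y axis of carrier_4 and the y axis of rack, either way round below 0.15 rad))), for 0.2 s.
2. the shaft is threaded through both bearings, its handle home (y of shaft in the frame of rack above -0.112 m and y of shaft_tip in the frame of rack above 0.115 m and angle between the y axis of shaft and the y axis of rack, either way round below 0.05 rad and horizontal distance between shaft and bearing_face below 0.01 m and distance between shaft_tip and column_bore below 0.04 m and z of shaft_tip in the frame of column_bore between -0.008 and 0.008 m and z of shaft in the frame of rack between 0.12 and 0.136 m), for 0.2 s.
At the end, for the whole second after the job is handed in: Column in its set notch (0.032 to 0.041 m); every carrier present within 10 mm of a bay's point and 0.15 rad of the axis; shaft through both bearings, shoulder within 8 mm of the fixed bearing's face, within 0.05 rad of the axis; all at rest (all of step 1 and all of step 2 and linear speed of each of carrier_1, carrier_2, carrier_3, carrier_4, shaft below 0.03 m/s); the robot touches nothing.
It fails at once if the bottle is pushed away or tipped over (distance of bottle from where it was at the start of the episode above 0.03 m or angle between bottle's own z axis and vertical above 0.5 rad).
It fails at once if the dish is pushed away or tipped over (distance of dish from where it was at the start of the episode above 0.03 m or angle between dish's own z axis and vertical above 0.5 rad).
It fails at once if the tin is pushed away or tipped over (distance of tin from where it was at the start of the episode above 0.03 m or angle between tin's own z axis and vertical above 0.5 rad).
Of carrier_1, carrier_2, carrier_3, carrier_4 only 2 to 4 are there at a start; the rules pass over those that are not, and their reading is None.
At some moment in a run one of shaft may be knocked a few centimetres aside while the robot is not near it.
It also fails if it takes over 210 s, if anything falls off the work surface, if the arm or the gripper's body presses on something with over 40 N, if the wrist force passes 120 N, or if a joint passes its speed limit or range.

## Working session

There is one attempt and no reset: what is moved stays moved. The work goes in short steps, Python scripts to look and compute and a tool call to move; the robot and the scene stay as the last step left them, time stands still between calls to the robot, and variables do not carry over. Pictures are saved under pics/ and viewed, at most 14 in all, crops included, and the job is handed in when it is done.

Besides the shell and the picture viewer there is one more tool, called after "Request:" in YAML: its name, and indented under it one key for each argument. apply_moves: Moves the arm, as the interface text tells. Its arguments: {"type":"object","properties":{"series":{"type":"array"},"force":{"type":"number"}},"required":["series"]}

```bash
mkdir -p pics; ls
python3 - <<'E'
from workcell import r,vision
import cv2,numpy as np
s=r.get_state();print(s)
for n in ("scene","top"):
    c=vision.camera(n);cv2.imwrite(f"pics/{n}0.png",c["img"][:,:,::-1]);print(n,c["mtx"],c["xyz"],c["attitude"],[k for k in c])
E
```

```text
pics
{'clock': 0.0, 'q': array([ 1.19638430e+00,  4.91559752e-01,  1.55946780e+00, -4.86267893e-06,
        1.09167356e+00, -1.05583362e-01]), 'joint_vel': array([ 0.00160959, -0.00014503, -0.00080408, -0.00116439, -0.00047547,
       -0.00094851]), 'effort': array([-6.90911329e-04, -6.18457747e+01, -2.61583722e+01, -4.70582097e-05,
        4.10828943e-03,  2.62086809e-05]), 'eef_pos': array([0.16588684, 0.602347  , 0.23072129]), 'orientation': array([-1.29645615e-04,  1.34008818e-01,  9.90979984e-01, -5.38857882e-04]), 'ft_force': array([-0.1954932 , -1.23505523, -0.26480706]), 'moment': array([0.02081305, 0.00575779, 0.08133055]), 'grasp_force': 0.0, 'gripper_width': 0.08550955126971943}
scene [[575.51407814   0.         314.38799613]
 [  0.         575.51407814 241.77439446]
 [  0.           0.           1.        ]] [-0.02558111  1.02305258  1.15220319] [-0.25323109 -0.11821325  0.38596199  0.87916607] ['img', 'mtx', 'xyz', 'attitude']
top [[485.5998527    0.         327.22474847]
 [  0.         485.5998527  241.4472609 ]
 [  0.           0.           1.        ]] [0.36017263 0.05485057 1.56122863] [ 0.70692952  0.05816473 -0.05480176 -0.70275479] ['img', 'mtx', 'xyz', 'attitude']
```

View pics/scene0.png

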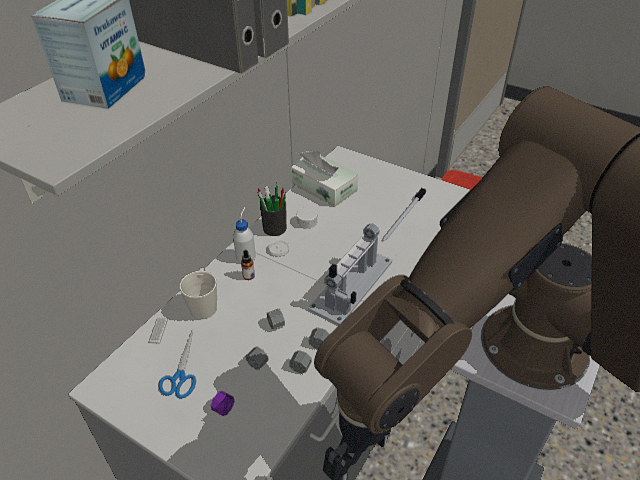

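View pics/top0.png

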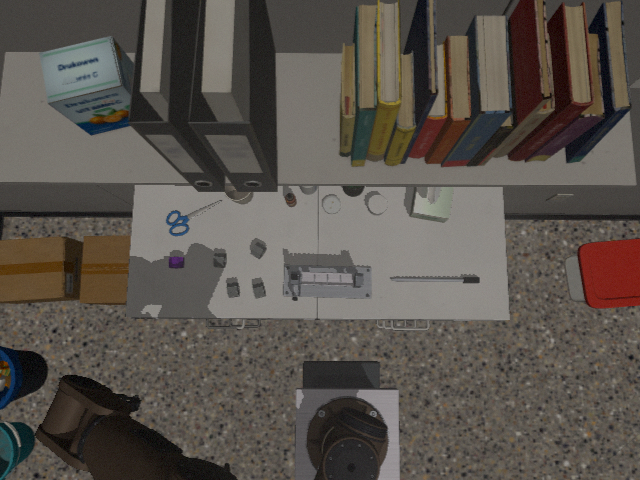

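The scene view shows the rack near (348,285), the shaft at (403,215) with its handle at the far end, four grey carriers, and a purple look-alike at (222,403). In the top view the rack is at (328,281) with the ratchet bearing on the left. The shaft runs from (390,278) to (478,279), handle on the right. The carriers are at (233,288), (259,287), (220,259) and (259,248).

```bash
cat > h.py <<'E'
import numpy as np,cv2
from scipy.spatial.transform import Rotation as R
def rot(q): return R.from_quat(np.roll(q,-1)).as_matrix()
def ray(c,u,v):
    d=np.linalg.inv(c["mtx"])@[u,v,1]; return rot(c["attitude"])@(d*[1,-1,-1])
def onz(c,u,v,z):
    d=ray(c,u,v); o=np.array(c["xyz"]); return o+d*(z-o[2])/d[2]
def proj(c,P):
    p=rot(c["attitude"]).T@(np.array(P)-c["xyz"])*[1,-1,-1]; p=c["mtx"]@p; return p[:2]/p[2]
def tri(c1,p1,c2,p2):
    d1,d2=ray(c1,*p1),ray(c2,*p2);o1,o2=np.array(c1["xyz"]),np.array(c2["xyz"])
    t=np.linalg.lstsq(np.stack([d1,-d2],1),o2-o1,rcond=None)[0]
    a,b=o1+t[0]*d1,o2+t[1]*d2; return (a+b)/2,np.linalg.norm(a-b)
def snap(name,tag,crop=None,k=1):
    from workcell import vision
    import pickle
    c=vision.camera(name); pickle.dump(c,open(f"pics/{tag}.pkl","wb"))
    im=c["img"][:,:,::-1]
    if crop: x0,x1,y0,y1=crop; im=im[y0:y1,x0:x1]
    cv2.imwrite(f"pics/{tag}.png",cv2.resize(im,None,fx=k,fy=k,interpolation=cv2.INTER_CUBIC)); return c
E
python3 - <<'E'
from h import *
c=snap("top","t1",(160,490,230,310),2.4); s=snap("scene","s1",(225,445,180,380),3)
for n,p in dict(c1=(233,288),c2=(259,287),c3=(220,259),c4=(259,248)).items(): print(n,onz(c,*p,.035))
for p in ((391,279),(478,279)): print("shaft",onz(c,*p,.008))
for p in ((292,281),(360,279)): print("bear",onz(c,*p,.14))
w=snap("wrist","w1"); print(w["xyz"],w["attitude"],w["mtx"])
im=cv2.imread("pics/t1.png"); im2=cv2.imread("pics/s1.png")
o=np.zeros((600,800,3),np.uint8); 
im=cv2.resize(im,(792,192)); o[:192,:792]=im; i2=cv2.resize(im2,(440,400)); o[195:595,:440]=i2
wi=cv2.imread("pics/w1.png"); o[195:465,440:800]=cv2.resize(wi,(360,270)); cv2.imwrite("pics/m1.png",o)
E
```

```text
c1 [0.45673798 0.35763326 0.035     ]
c2 [0.46035667 0.27609343 0.035     ]
c3 [0.54812031 0.40226213 0.035     ]
c4 [0.58403589 0.27963787 0.035     ]
shaft [ 0.49018203 -0.14167849  0.008     ]
shaft [ 0.49182456 -0.41955496  0.008     ]
bear [0.47156399 0.16472436 0.14      ]
bear [ 0.47859719 -0.03428374  0.14      ]
[0.09108686 0.6235502  0.37418601] [ 0.78610738 -0.12094512 -0.09136688  0.59921578] [[371.13785102   0.         310.01468784]
 [  0.         371.13785102 240.56300704]
 [  0.           0.           1.        ]]
```

View pics/m1.png

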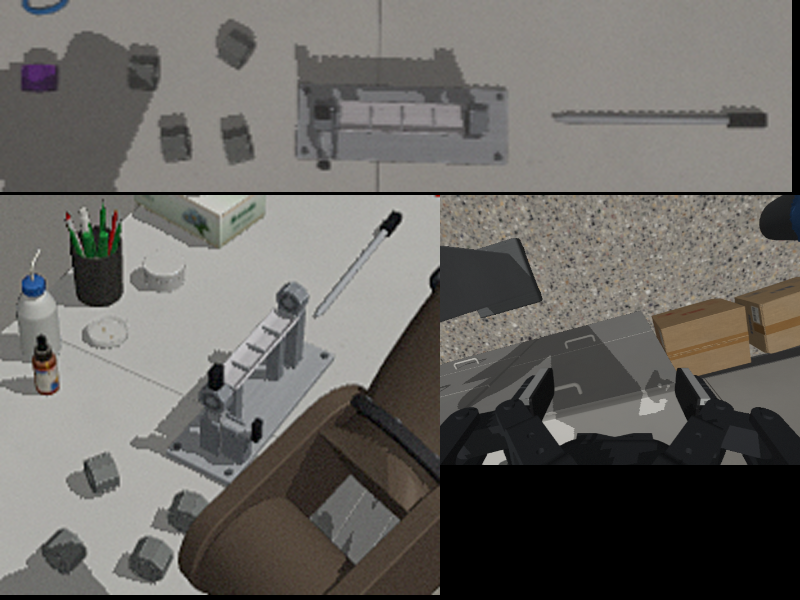

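The montage confirms this. The rack's +y points to world +y, with only a small yaw. The lug is at the +y end with the pawl on the robot's side, and the shaft's tip faces the rack. I'll move over the work with the fingers along x.

Request:
apply_moves:
  series:
    - [[0.085, 0.11, -0.085, 0.025, -0.42], [0.085, 0.11, -0.085, 0.025, -0.42], [0.085, 0.11, -0.085, 0.025, -0.42], [0.085, 0.11, -0.085, 0.025, -0.42], [0.085, 0.11, -0.085, 0.025, -0.42]]

```text
clock: 0.67
eef_pos: [0.2787, 0.5158, 0.2572]
orientation: [0.0, 0.341, 0.94, 0.001]
ft_force: [0.5, 0.6, 0.3]
gripper_width: 0.0851
grasp_force: 0.0
```

Request:
apply_moves:
  series:
    - [[0.085, 0.11, -0.085, 0.025, -0.42], [0.085, 0.11, -0.085, 0.025, -0.42], [0.085, 0.11, -0.085, 0.025, -0.42], [0.085, 0.11, -0.085, 0.025, -0.42], [0.085, 0.11, -0.085, 0.025, -0.42]]

```text
clock: 1.08
eef_pos: [0.3881, 0.4313, 0.2817]
orientation: [0.0, 0.528, 0.849, 0.0]
ft_force: [-0.5, 0.5, 0.1]
gripper_width: 0.085
grasp_force: 0.0
```

Request:
apply_moves:
  series:
    - [[0.085, 0.11, 0.0, 0.025, -0.42], [0.085, 0.11, 0.0, 0.025, -0.42], [0.085, 0.11, 0.0, 0.025, -0.42], [0.085, 0.11, 0.0, 0.025, -0.42], [0.085, 0.11, 0.0, 0.025, -0.42], [0.085, 0.11, 0.0, 0.025, -0.42]]

```text
invalid input at $.series[0]: expected 1 to 5 rows
```

Request:
apply_moves:
  series:
    - [[0.085, 0.11, 0.0, 0.025, -0.43], [0.085, 0.11, 0.0, 0.025, -0.43], [0.085, 0.11, 0.0, 0.025, -0.43], [0.085, 0.11, 0.0, 0.025, -0.43], [0.085, 0.11, 0.0, 0.025, -0.43]]

```text
clock: 1.5
eef_pos: [0.4961, 0.4335, 0.3053]
orientation: [-0.0, 0.696, 0.718, -0.0]
ft_force: [-0.9, -1.1, -0.2]
gripper_width: 0.0849
grasp_force: 0.0
```

Run:
```python
from h import *
from workcell import r
w=snap("wrist","w2"); s=r.get_state(); print(s["eef_pos"],R.from_quat(np.roll(s["orientation"],-1)).as_matrix()[:,1],s["q"])
print(w["xyz"],ray(w,320,240), [onz(w,*p,.02) for p in ((0,240),(639,240),(320,0),(320,479))])
```

```text
[0.49508151 0.43348165 0.30530165] [ 0.99936495  0.03560494 -0.00140967] [6.18735561e-01 4.82752418e-01 1.37048795e+00 2.83514528e-04
 1.28986135e+00 5.83043820e-01]
[0.49274386 0.51073466 0.44848111] [ 0.03548477 -0.29801005 -0.9542835 ] [array([0.12142299, 0.36454611, 0.02      ]), array([0.89408309, 0.38924624, 0.02      ]), array([0.49862949, 0.62953974, 0.02      ]), array([ 0.52378146, -0.00284205,  0.02      ])]
```

View pics/w2.png

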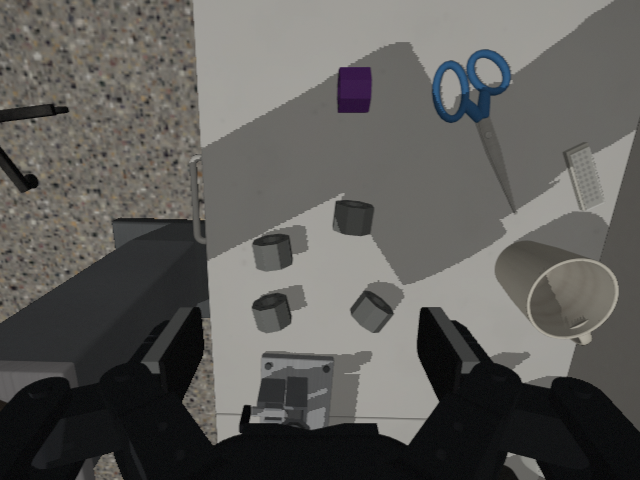

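The wrist view shows carriers at (353,217), (272,252), (271,312) and (371,311), with bores roughly along y except for the last. The purple block is at (354,90), and the rack's +y end shows at (297,360).

Run:
```python
from h import *
im=cv2.imread("pics/w2.png")[190:340,240:400]
o=cv2.resize(im,None,fx=4,fy=4,interpolation=cv2.INTER_CUBIC)
o=cv2.convertScaleAbs(o,alpha=1.5)
for k in range(0,160,20): cv2.putText(o,str(240+k),(k*4,8),0,.3,(0,255,255)); cv2.line(o,(k*4,0),(k*4,600),(0,255,255) ,1) if k%40==0 else 0
for k in range(0,150,10): cv2.putText(o,str(190+k),(0,k*4),0,.3,(0,255,255))
cv2.imwrite("pics/w2c.png",o)
```

```text
(no output)
```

View pics/w2c.png

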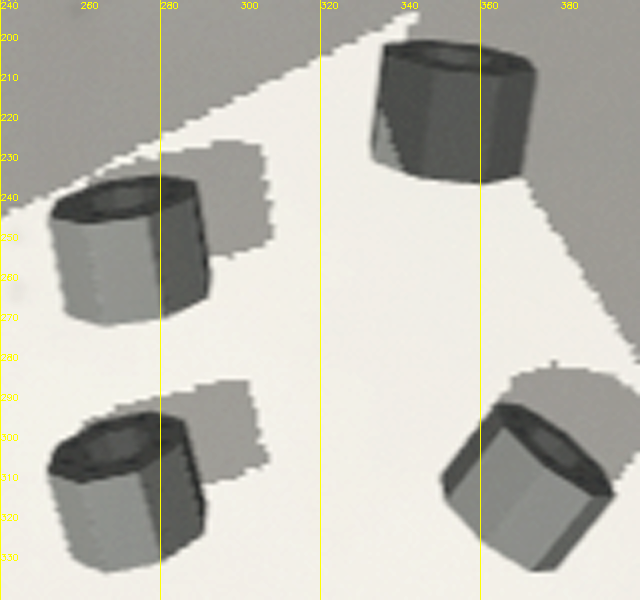

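Run:
```python
from h import *
import pickle
c=pickle.load(open("pics/w2.pkl","rb"))
Q=dict(A=[(92,222),(150,215),(105,325),(163,318)],B=[(78,483),(133,473),(105,573),(160,563)],C=[(430,68),(487,75),(418,178),(482,184)],
D=[(540,460),(590,490),(483,540),(535,570)],D1=[(505,415),(540,460),(455,485),(483,540)])
for n,p in Q.items():
    P=np.array([onz(c,240+x/4-.4,190+y/4-.4,.044)[:2] for x,y in p])
    m=P.mean(0);a=(P[0]+P[1]-P[2]-P[3])/2;w=P[1]-P[0]
    print(n,m.round(4),"len",np.linalg.norm(a).round(4),"w",np.linalg.norm(w).round(4),"yaw",np.arctan2(-a[0],a[1]).round(3),np.arctan2(w[1],w[0]).round(3))
```

```text
A [0.4524 0.3617] len 0.0319 w 0.0168 yaw 0.119 0.158
B [0.4499 0.2791] len 0.0319 w 0.0171 yaw 0.261 0.23
C [0.5442 0.4076] len 0.0318 w 0.016 yaw -0.009 -0.092
D [0.5776 0.286 ] len 0.0316 w 0.0187 yaw -0.488 -0.539
D1 [0.564  0.2992] len 0.0295 w 0.0187 yaw -0.507 -0.893
```

Request:
apply_moves:
  series:
    - [[0.085, 0.0, -0.15, 0, 0], [0.085, 0.0, -0.15, 0, 0], [0.085, 0.0, -0.15, 0, 0], [0.085, 0.0, -0.15, 0, 0], [0.085, 0.0, -0.15, 0, 0]]

```text
clock: 1.97
eef_pos: [0.4944, 0.2799, 0.3067]
orientation: [0.0, 0.695, 0.719, -0.0]
ft_force: [-0.4, -0.9, -0.4]
gripper_width: 0.085
grasp_force: 0.0
```

Request:
apply_moves:
  series:
    - [[0.085, -0.015, -0.13, 0, 0], [0.085, -0.015, -0.13, 0, 0], [0.085, -0.015, -0.13, 0, 0], [0.085, -0.015, -0.13, 0, 0], [0.085, -0.015, -0.13, 0, 0]]

```text
clock: 2.38
eef_pos: [0.4801, 0.1521, 0.3066]
orientation: [0.0, 0.695, 0.719, 0.0]
ft_force: [0.6, 0.2, 0.0]
gripper_width: 0.085
grasp_force: 0.0
```

Run:
```python
from h import *
from workcell import r
w=snap("wrist","w3"); s=r.get_state(); print(s["eef_pos"],w["xyz"],w["attitude"])
```

```text
[0.48045946 0.1532092  0.30653954] [0.47643447 0.22922816 0.44983582] [ 0.98828211 -0.15170371 -0.00273737  0.01664194]
```

View pics/w3.png

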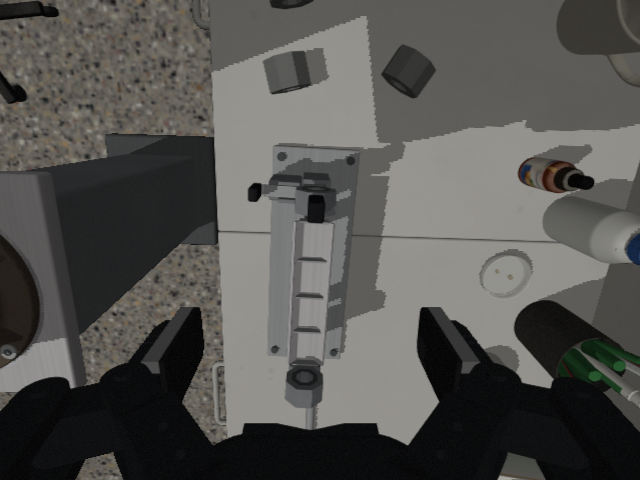

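The rack is in clear view. Its base corners are near (274,145), (360,149), (268,356) and (341,358), the lug is at (316,208), the pawl tab at (254,191), and the fixed bearing hole at (304,377).

Run:
```python
from h import *
import pickle
c=pickle.load(open("pics/w3.pkl","rb"))
px=[(274,145),(360,149),(268,357),(341,358)]
P=np.array([onz(c,*p,.012)[:2] for p in px]); print(P)
m=P.mean(0);a=(P[0]+P[1]-P[2]-P[3])/2;w=(P[1]+P[3]-P[0]-P[2])/2
print(m,np.linalg.norm(a),np.linalg.norm(w),np.arctan2(-a[0],a[1]),np.arctan2(w[1],w[0]))
y=(np.arctan2(-a[0],a[1])*2.8+np.arctan2(w[1],w[0]))/3.8
X=np.array([np.cos(y),np.sin(y)]);Y=np.array([-X[1],X[0]])
def W(x,yy,z): return np.r_[m+X*x+Y*yy,z]
print("hole",proj(c,W(0,-.082,.128)))
for f in (-.039,0,.039): print("fin",proj(c,W(0,f,.114)))
for k in (0,.012): print("lugtop",k,[proj(c,W(dx,.097+dy,.143+k)).round(1) for dx,dy in((-.007,.009),(.007,.009),(.007,-.009),(-.007,-.009))])
im=c["img"].astype(int)
g=im[:240,240:345].max(2); mk=(g<40)
ys,xs=np.where(mk); 
n,l,st,ce=cv2.connectedComponentsWithStats(mk.astype(np.uint8))
for i in range(1,n):
    if st[i,4]>40: print(st[i]+[240,0,0,0,0],ce[i]+[240,0])
cv2.imwrite("pics/w3c.png",cv2.convertScaleAbs(cv2.resize(c["img"][130:410,240:380,::-1],None,fx=2.1,fy=2.1,interpolation=2),alpha=1.6))
print(y)
```

```text
[[ 0.43619315  0.20479735]
 [ 0.53485516  0.20367026]
 [ 0.42927411 -0.07764729]
 [ 0.52946573 -0.07588978]]
[0.48244704 0.06373263] 0.28106972587821594 0.09942731242719617 -0.02189749097841073 0.0031703001852534498
hole [306.40570741 376.43712404]
fin [308.45431342 332.35123791]
fin [310.32215721 297.97960775]
fin [312.31178936 261.36685648]
lugtop 0 [array([308.2, 198.3]), array([324.9, 199.1]), array([323.7, 219.9]), array([307.2, 219.1])]
lugtop 0.012 [array([308.2, 201.1]), array([325.5, 202. ]), array([324.2, 223.5]), array([307.1, 222.7])]
[270   0  43   9 206] [287.6407767    3.67475728]
[249 183  12  19 188] [254.4787234  191.93085106]
[302 185  28   7  92] [315.45652174 188.45652174]
[306 195  19  28 451] [315.72062084 208.73170732]
-0.01530070383007805
```

View pics/w3c.png

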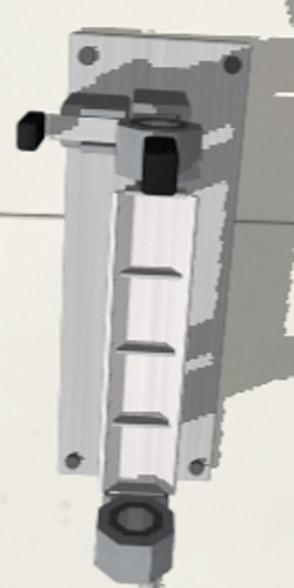

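Run:
```python
from h import *
import pickle
w=pickle.load(open("pics/w3.pkl","rb"));c=pickle.load(open("pics/s1.pkl","rb"))
m=np.array([.4823,.0645]);y=-.022
X=np.array([np.cos(y),np.sin(y)]);Y=np.array([-X[1],X[0]])
def W(x,yy,z): return np.r_[m+X*x+Y*yy,z]
for k in(0,.012): 
  p=[proj(c,W(dx,.097+dy,.143+k+dz)) for dx in(-.007,.007) for dy in(-.009,.009) for dz in(0,-.032)]
  print(k,np.min(p,0),np.max(p,0))
  print("hole",proj(c,W(0,.108,.092+k)))
print("tab",[proj(c,W(0,-.104+d,.128)) for d in (0,.022)])
g=c["img"].max(2)<45
sub=g[240:320,310:375].astype(np.uint8)
n,l,st,ce=cv2.connectedComponentsWithStats(sub)
for i in range(1,n):
    if st[i,4]>15: print(st[i]+[310,240,0,0,0],ce[i]+[310,240])
o=cv2.resize(c["img"][215:325,300:400,::-1],None,fx=5,fy=5,interpolation=2)
cv2.imwrite("pics/s1c.png",cv2.convertScaleAbs(o,alpha=1.5))
```

```text
0 [327.98405633 267.06009994] [336.73831301 282.62652899]
hole [329.87074831 287.22804113]
0.012 [328.00116394 263.61106685] [336.80571508 279.27743885]
hole [329.89836091 283.93859198]
tab [array([372.28944305, 229.80077591]), array([368.22704105, 234.35369651])]
[329 264   8  14  82] [332.18292683 270.98780488]
[350 292   6  12  51] [352.88235294 297.41176471]
```

View pics/s1c.png

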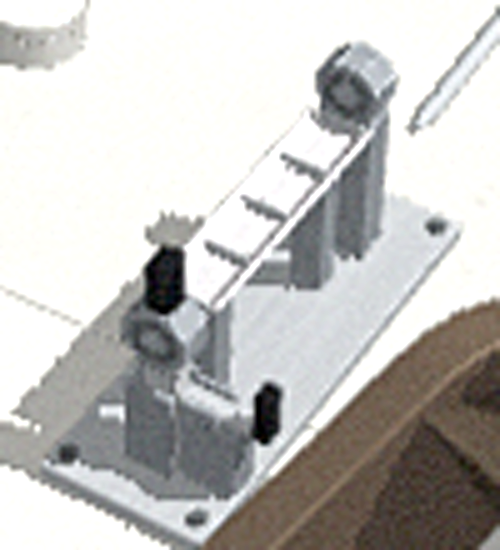

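The column starts one notch up, at 0.012: the column hole offset matches the fixed hole offset only for that case. The rack is at (0.4823, 0.0645), yaw about -0.022, so the lug top is near (0.4844, 0.1615, 0.155).

Request:
apply_moves:
  series:
    - [[0.06, 0.004, 0.009, -0.12, -0.055], [0.06, 0.004, 0.009, -0.12, -0.055], [0.06, 0.004, 0.009, -0.12, -0.055], [0.06, 0.004, 0.009, -0.12, -0.055], [0.06, 0.004, 0.009, -0.12, -0.055]]

```text
clock: 2.85
eef_pos: [0.4844, 0.1632, 0.1857]
orientation: [-0.001, 0.714, 0.7, -0.001]
ft_force: [-0.0, 0.0, 0.4]
gripper_width: 0.0601
grasp_force: 0.0
```

Run:
```python
from h import *
from workcell import r
w=snap("wrist","w4"); s=r.get_state(); print(s["eef_pos"],R.from_quat(np.roll(s["orientation"],-1)).as_matrix()[:,1])
print([proj(w,(.4844+a,.1615+b,.155)) for a,b in ((-.007,.009),(.007,.009),(.007,-.009),(-.007,-.009))])
g=(w["img"].max(2)<45).astype(np.uint8)
print(proj(w,s["eef_pos"]))
```

```text
[0.48533629 0.16297974 0.18729646] [ 9.99791385e-01 -2.04245733e-02  1.49304316e-04]
[array([297.98843267, 269.50669367]), array([325.79204457, 269.03730025]), array([326.02257946, 301.38017173]), array([299.00087678, 301.81555085])]
[314.52141289 313.98887101]
```

View pics/w4.png

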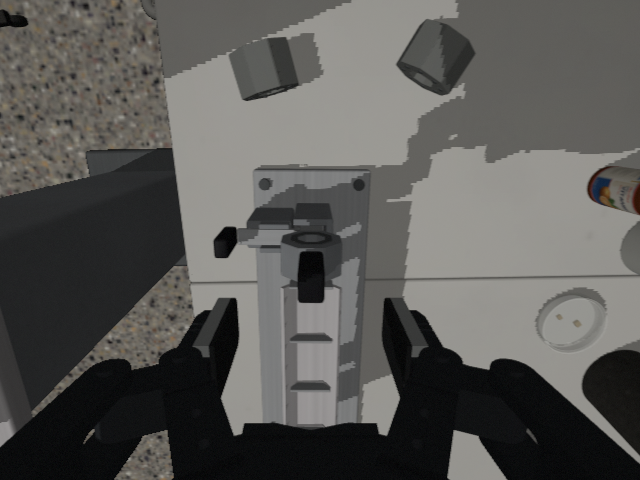

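The lug sits midway between the pads at (311,278), with its top face ending at row 301 as predicted. I'll go down and grip it.

Request:
apply_moves:
  series:
    - [[0.06, -0.001, -0.001, -0.03, 0], [0.06, -0.001, -0.001, -0.057, 0], [0.06, -0.001, -0.001, -0.057, 0], [0.06, -0.001, -0.001, -0.057, 0], [0.03, -0.001, -0.001, -0.057, 0]]
  force: 50

```text
clock: 3.32
eef_pos: [0.4851, 0.161, 0.1317]
orientation: [0.001, 0.715, 0.699, 0.001]
ft_force: [-0.0, 0.0, 0.2]
gripper_width: 0.0492
grasp_force: 0.0
```

Request:
apply_moves:
  series:
    - [[0.0, 0, 0, 0, 0], [0.0, 0, 0, 0, 0], [0.0, 0, 0, 0, 0], [0.0, 0, 0, 0, 0], [0.0, 0, 0, 0, 0]]

```text
clock: 3.73
eef_pos: [0.4845, 0.1607, 0.1305]
orientation: [0.001, 0.715, 0.699, 0.001]
ft_force: [-1.1, 0.7, 9.3]
gripper_width: 0.013
grasp_force: 51.4
```

Request:
apply_moves:
  series:
    - [[0.0, 0, 0, 0.004, 0], [0.0, 0, 0, 0.008, 0], [0.0, 0, 0, 0.012, 0], [0.0, 0, 0, 0.014, 0], [0.0, 0, 0, 0.014, 0]]

```text
clock: 4.15
eef_pos: [0.4844, 0.1607, 0.144]
orientation: [0.0, 0.715, 0.699, 0.001]
ft_force: [2.8, 1.8, -2.8]
gripper_width: 0.0128
grasp_force: 50.7
```

Request:
apply_moves:
  series:
    - [[0.0, 0, 0, 0.004, 0], [0.0, 0, 0, 0.008, 0], [0.0, 0, 0, 0.012, 0], [0.0, 0, 0, 0.0135, 0], [0.0, 0, 0, 0.0135, 0]]

```text
clock: 4.57
eef_pos: [0.4843, 0.1607, 0.1571]
orientation: [0.0, 0.715, 0.699, 0.0]
ft_force: [4.0, 1.6, -4.0]
gripper_width: 0.0132
grasp_force: 50.6
```

Run:
```python
from h import *
from workcell import r
w=snap("wrist","w5"); s=r.get_state(); print(s["eef_pos"],s["ft_force"],s["gripper_width"])
```

```text
[0.48432851 0.16066361 0.15699033] [ 6.13146972  1.09684516 -4.06337306] 0.01277609356179595
```

Request:
apply_moves:
  series:
    - [[0.0, 0, 0, -0.0015, 0], [0.02, 0, 0, -0.002, 0], [0.04, 0, 0, -0.002, 0], [0.05, 0, 0, -0.002, 0], [0.05, 0, 0, -0.002, 0]]

```text
clock: 5.03
eef_pos: [0.4836, 0.1605, 0.1548]
orientation: [-0.0, 0.715, 0.699, -0.0]
ft_force: [-0.7, 0.6, -0.5]
gripper_width: 0.0499
grasp_force: 0.0
```

Request:
apply_moves:
  series:
    - [[0.06, 0, 0, 0.0, 0], [0.06, 0, 0, 0.03, 0], [0.06, 0, 0.0, 0.06, 0], [0.085, 0, 0.0, 0.1, 0], [0.085, 0, 0.0, 0.1, 0]]

```text
clock: 5.45
eef_pos: [0.4858, 0.161, 0.261]
orientation: [0.003, 0.715, 0.699, 0.004]
ft_force: [0.7, -0.6, 0.0]
gripper_width: 0.0817
grasp_force: 0.0
```

Request:
apply_moves:
  series:
    - [[0.085, 0, 0.05, 0.05, 0], [0.085, 0, 0.05, 0.05, 0], [0.085, 0, 0.05, 0.05, 0], [0.085, 0, 0.05, 0.05, 0], [0.085, 0, 0.05, 0.05, 0]]

```text
clock: 5.87
eef_pos: [0.4835, 0.2102, 0.304]
orientation: [-0.0, 0.715, 0.699, -0.001]
ft_force: [-0.5, -0.4, -0.9]
gripper_width: 0.0849
grasp_force: 0.0
```

Run:
```python
from h import *
from workcell import r
w=snap("wrist","w6"); s=r.get_state(); print(s["eef_pos"],s["ft_force"],s["gripper_width"],w["xyz"])
m=np.array([.4823,.0645]);y=-.022
X=np.array([np.cos(y),np.sin(y)]);Y=np.array([-X[1],X[0]])
def W(x,yy,z): return np.r_[m+X*x+Y*yy,z]
for k in (.012,.024,.036,.048):print(k,"hole",proj(w,W(0,.108,.092+k)),"lug",[proj(w,W(dx,.097+dy,.143+k)).round(1) for dx,dy in((-.007,.009),(.007,-.009))])
print("fixed hole",proj(w,W(0,-.082,.128)),[proj(w,W(0,f,.114)).round(1) for f in (-.039,0,.039)])
print([proj(w,W(a,b,.012)).round(1) for a in(-.05,.05) for b in (-.14,.14)])
snap("wrist","w6c",(250,390,160,440),2.1)
```

```text
[0.48350845 0.20999636 0.30377033] [ 0.72029161 -0.1767654  -0.81002708] 0.08506821883081396 [0.4843101  0.28753573 0.44716971]
0.012 hole [313.33800767 247.25309883] lug [array([305.5, 268.7]), array([321.9, 288.1])]
0.024 hole [313.43458708 251.29286245] lug [array([305.3, 274.2]), array([322.3, 294.3])]
0.036 hole [313.53768791 255.60540673] lug [array([305.1, 280.1]), array([322.8, 300.9])]
0.048 hole [313.64799376 260.2193259 ] lug [array([304.9, 286.5]), array([323.3, 308. ])]
fixed hole [313.06162686 423.22019307] [array([313.1, 380.7]), array([313.1, 349.1]), array([313.2, 315.5])]
[array([277., 393.]), array([270.6, 197. ]), array([347.8, 393.1]), array([355., 197.])]
```

View pics/w6c.png

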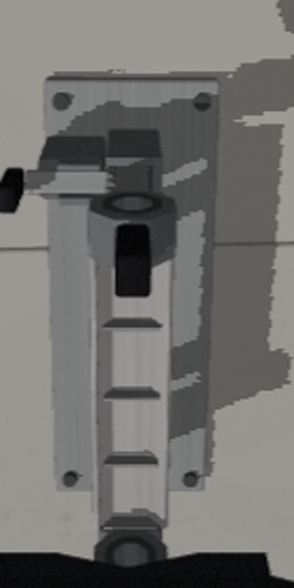

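The column hole at (313.8,256.7) and the lug's lower edge at row 301 match the 0.036 notch, so the column is set. Refining against the fins and holes gives the rack at (0.4818, 0.065), yaw -0.025. Next I'll pick carrier B.

Request:
apply_moves:
  series:
    - [[0.085, -0.034, 0.069, -0.15, 0.27], [0.085, -0.034, 0.069, -0.15, 0.27], [0.085, -0.034, 0.069, -0.15, 0.27], [0.085, -0.034, 0.069, -0.15, 0.27], [0.085, -0.034, 0.069, -0.15, 0.27]]

```text
clock: 6.38
eef_pos: [0.4463, 0.2795, 0.1486]
orientation: [-0.002, 0.614, 0.789, -0.005]
ft_force: [0.1, -0.4, -0.7]
gripper_width: 0.0848
grasp_force: 0.0
```

```bash
cat > st.py <<'E'
from h import *
from workcell import r
def st():
    s=r.get_state(); ty=R.from_quat(np.roll(s["orientation"],-1)).as_matrix()[:,1]
    print("t",round(s["clock"],1),"p",s["eef_pos"].round(4),"th",round(float(np.arctan2(ty[1],ty[0])),4),"f",s["ft_force"].round(1),"g",round(s["gripper_width"],4)); return s
E
python3 - <<'E'
from st import *
st(); c=snap("wrist","w7",(200,440,200,440),2.2)
for z in (0,.044): print(proj(c,(.4499,.2791,z)))
E
```

```text
t 6.4 p [0.4463 0.2795 0.1486] th 0.2478 f [ 0.1 -0.4 -0.7] g 0.0848
[317.10890472 224.90843585]
[317.60936941 241.33656516]
```

View pics/w7.png

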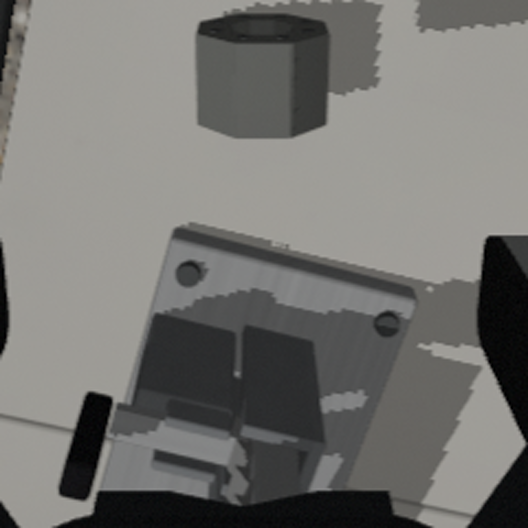

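Carrier B's top flat is centred at (319,240), within 1.5 mm of the estimate, and its yaw is aligned. Descending.

Request:
apply_moves:
  series:
    - [[0.085, 0.003, 0.0, -0.04, 0], [0.085, 0.003, 0.0, -0.08, 0], [0.085, 0.003, 0.0, -0.1, 0], [0.085, 0.003, 0.0, -0.1, 0], [0.085, 0.003, 0.0, -0.1, 0]]

```text
clock: 6.85
eef_pos: [0.4539, 0.279, 0.0556]
orientation: [-0.0, 0.615, 0.789, -0.0]
ft_force: [-0.3, -0.6, -0.0]
gripper_width: 0.0851
grasp_force: 0.0
```

Run:
```python
from st import *
st()
```

```text
t 6.8 p [0.4539 0.279  0.0556] th 0.2459 f [-0.3 -0.6 -0. ] g 0.0851
```

Request:
apply_moves:
  series:
    - [[0.085, -0.002, 0.001, -0.025, 0], [0.085, -0.002, 0.001, -0.045, 0], [0.085, -0.002, 0.001, -0.045, 0], [0.06, -0.002, 0.001, -0.045, 0], [0.04, -0.002, 0.001, -0.045, 0]]
  force: 35

```text
clock: 7.27
eef_pos: [0.4521, 0.2808, 0.012]
orientation: [0.001, 0.615, 0.789, 0.001]
ft_force: [0.2, 0.5, -0.4]
gripper_width: 0.0638
grasp_force: 0.0
```

Request:
apply_moves:
  series:
    - [[0.02, 0, 0, 0, 0], [0.02, 0, 0, 0, 0], [0.02, 0, 0, 0, 0], [0.02, 0, 0, 0.01, 0], [0.02, 0, 0, 0.03, 0]]

```text
clock: 7.68
eef_pos: [0.4504, 0.2803, 0.0398]
orientation: [-0.001, 0.615, 0.789, -0.001]
ft_force: [0.3, 0.2, -0.1]
gripper_width: 0.0435
grasp_force: 36.8
```

Request:
apply_moves:
  series:
    - [[0.02, 0.03, 0, 0.19, -0.27], [0.02, 0.03, 0, 0.19, -0.27], [0.02, 0.03, 0, 0.19, -0.27], [0.02, 0.03, 0, 0.19, -0.27], [0.02, 0.03, 0, 0.19, -0.27]]

```text
clock: 8.1
eef_pos: [0.4817, 0.2807, 0.2356]
orientation: [0.001, 0.715, 0.699, 0.003]
ft_force: [-0.4, 0.5, -0.4]
gripper_width: 0.0432
grasp_force: 36.8
```

Request:
apply_moves:
  series:
    - [[0.02, 0.0, -0.14, 0, 0], [0.02, 0.0, -0.14, 0, 0], [0.02, 0.0, -0.14, 0, 0], [0.02, 0.0, -0.14, 0, 0], [0.02, 0.0, -0.14, 0, 0]]

```text
clock: 8.52
eef_pos: [0.4806, 0.1377, 0.2311]
orientation: [0.0, 0.716, 0.698, 0.0]
ft_force: [-0.2, 1.2, -0.2]
gripper_width: 0.0435
grasp_force: 36.9
```

Request:
apply_moves:
  series:
    - [[0.02, 0.0, -0.134, 0, 0], [0.02, 0.0, -0.134, 0, 0], [0.02, 0.0, -0.134, 0, 0], [0.02, 0.0, -0.134, 0, 0], [0.02, 0.0, -0.134, 0, 0]]

```text
clock: 8.93
eef_pos: [0.481, 0.0049, 0.2306]
orientation: [0.0, 0.716, 0.698, 0.0]
ft_force: [0.2, 0.2, -0.6]
gripper_width: 0.0434
grasp_force: 36.9
```

Run:
```python
from st import *
s=st(); c=snap("wrist","w8",(180,440,180,440),2.2)
p=s["eef_pos"]
print(c["xyz"],[proj(c,p+[0,dy,.034]).round(1) for dy in (-.016,0,.016)])
```

```text
t 8.9 p [0.481  0.0049 0.2306] th -0.0263 f [ 0.2  0.2 -0.6] g 0.0434
[0.48183006 0.08216963 0.37381169] [array([314.2, 398.2]), array([313.1, 359.7]), array([312. , 318.2])]
```

View pics/w8.png

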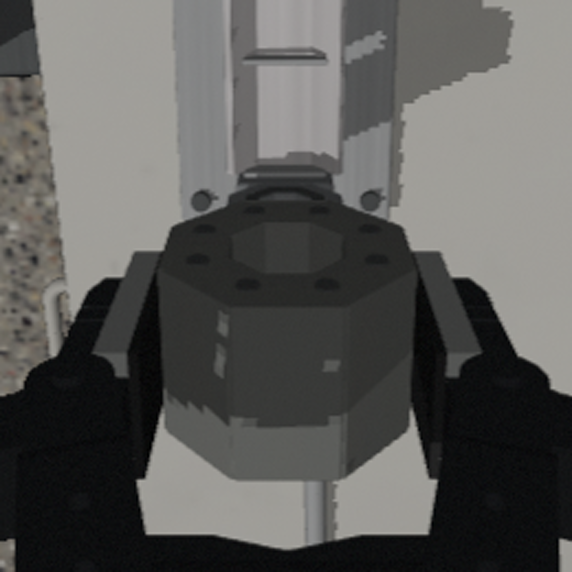

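The carrier is gripped squarely. Its top flat edges fall at rows 318.6 and 397, so it is centred on the TCP within 0.5 mm. Next, a check of the fins, seen at crop (285,55) and (286,170), against the rack estimate.

Run:
```python
from h import *
import pickle
c=pickle.load(open("pics/w8.pkl","rb"))
m=np.array([.4818,.065]);y=-.025
X=np.array([np.cos(y),np.sin(y)]);Y=np.array([-X[1],X[0]])
def W(x,yy,z): return np.r_[m+X*x+Y*yy,z]
for f in (-.078,-.039,0,.039): print(f,((proj(c,W(0,f,.114))-180)*2.2).round(1))
print("bear top",((proj(c,W(0,-.082,.147))-180)*2.2).round(1),"screws?",[((proj(c,W(a,-.14,.012))-180)*2.2).round(0) for a in(-.05,.05)])
```

```text
-0.078 [286.7 171. ]
-0.039 [286.6  57.9]
0 [286.5 -65.7]
0.039 [ 286.4 -201.2]
bear top [286.9 221.1] screws? [array([182., 219.]), array([390., 219.])]
```

Request:
apply_moves:
  series:
    - [[0.02, -0.0005, 0.0015, -0.03, 0], [0.02, -0.0005, 0.0015, -0.06, 0], [0.02, -0.0005, 0.0015, -0.085, 0], [0.02, -0.0005, 0.0015, -0.095, 0], [0.02, -0.0005, 0.0015, -0.095, 0]]

```text
clock: 9.4
eef_pos: [0.4795, 0.0099, 0.133]
orientation: [-0.002, 0.715, 0.7, -0.001]
ft_force: [0.4, 0.4, 0.4]
gripper_width: 0.0433
grasp_force: 36.8
```

Request:
apply_moves:
  series:
    - [[0.02, 0, 0, -0.006, 0], [0.02, 0, 0, -0.012, 0], [0.02, 0, 0, -0.017, 0], [0.02, 0, 0, -0.018, 0], [0.02, 0, 0, -0.018, 0]]

```text
clock: 9.82
eef_pos: [0.4806, 0.0083, 0.1172]
orientation: [0.0, 0.715, 0.699, 0.0]
ft_force: [1.2, 0.2, -1.4]
gripper_width: 0.0433
grasp_force: 37.1
```

Request:
apply_moves:
  series:
    - [[0.02, 0, -0.0015, -0.001, 0], [0.02, 0, -0.0015, -0.001, 0], [0.05, 0, -0.0015, -0.001, 0], [0.07, 0, -0.0015, -0.001, 0], [0.07, 0, -0.0015, -0.001, 0]]

```text
clock: 10.23
eef_pos: [0.4805, 0.0065, 0.1159]
orientation: [0.0, 0.715, 0.699, 0.0]
ft_force: [-0.0, 0.9, 1.0]
gripper_width: 0.0697
grasp_force: 0.0
```

Request:
apply_moves:
  series:
    - [[0.07, 0, 0, 0, 0], [0.07, 0, 0, 0.03, 0], [0.085, 0, 0.0, 0.07, 0], [0.085, 0, 0.0, 0.11, 0], [0.085, 0, 0.0, 0.11, 0]]

```text
clock: 10.65
eef_pos: [0.4827, 0.0063, 0.232]
orientation: [0.004, 0.715, 0.699, 0.003]
ft_force: [0.4, 0.4, -0.2]
gripper_width: 0.0853
grasp_force: 0.0
```

Run:
```python
from st import *
s=st(); c=snap("wrist","w9",(180,440,180,440),2.2)
m=np.array([.4818,.065]);y=-.025
X=np.array([np.cos(y),np.sin(y)]);Y=np.array([-X[1],X[0]])
def W(x,yy,z): return np.r_[m+X*x+Y*yy,z]
pp=[proj(c,W(x,-.0585+d,.1495)) for d in(.016,-.016) for x in (-.009,.009)]
print(np.round(pp,1))
g=cv2.cvtColor(c["img"],cv2.COLOR_RGB2GRAY).astype(int)
u=int((pp[0][0]+pp[1][0])/2)+2
print(u,[(v,g[v,u-2:u+3].mean().round()) for v in range(int(pp[0][1])-16,min(479,int(pp[2][1])+16),2)])
v=int((pp[0][1]+pp[2][1])/2); print(v,[(k,g[v-1:v+2,k].mean().round()) for k in range(int(pp[0][0])-30,int(pp[1][0])+32,2)])
```

```text
t 10.7 p [0.4827 0.0063 0.232 ] th -0.023 f [ 0.4  0.4 -0.2] g 0.0853
[[292.4 225.3]
 [321.  225.2]
 [293.  272.4]
 [320.4 272.4]]
308 [(209, np.float64(77.0)), (211, np.float64(35.0)), (213, np.float64(33.0)), (215, np.float64(49.0)), (217, np.float64(49.0)), (219, np.float64(48.0)), (221, np.float64(41.0)), (223, np.float64(34.0)), (225, np.float64(34.0)), (227, np.float64(82.0)), (229, np.float64(82.0)), (231, np.float64(82.0)), (233, np.float64(82.0)), (235, np.float64(82.0)), (237, np.float64(82.0)), (239, np.float64(82.0)), (241, np.float64(82.0)), (243, np.float64(82.0)), (245, np.float64(82.0)), (247, np.float64(82.0)), (249, np.float64(82.0)), (251, np.float64(82.0)), (253, np.float64(82.0)), (255, np.float64(82.0)), (257, np.float64(81.0)), (259, np.float64(82.0)), (261, np.float64(82.0)), (263, np.float64(82.0)), (265, np.float64(81.0)), (267, np.float64(81.0)), (269, np.float64(80.0)), (271, np.float64(82.0)), (273, np.float64(56.0)), (275, np.float64(56.0)), (277, np.float64(32.0)), (279, np.float64(28.0)), (281, np.float64(39.0)), (283, np.float64(45.0)), (285, np.float
[... 477 characters left out ...]
 np.float64(82.0)), (298, np.float64(83.0)), (300, np.float64(82.0)), (302, np.float64(82.0)), (304, np.float64(82.0)), (306, np.float64(82.0)), (308, np.float64(82.0)), (310, np.float64(81.0)), (312, np.float64(82.0)), (314, np.float64(81.0)), (316, np.float64(82.0)), (318, np.float64(76.0)), (320, np.float64(64.0)), (322, np.float64(51.0)), (324, np.float64(51.0)), (326, np.float64(51.0)), (328, np.float64(50.0)), (330, np.float64(50.0)), (332, np.float64(50.0)), (334, np.float64(50.0)), (336, np.float64(50.0)), (338, np.float64(92.0)), (340, np.float64(114.0)), (342, np.float64(112.0)), (344, np.float64(112.0)), (346, np.float64(115.0)), (348, np.float64(116.0)), (350, np.float64(114.0))]
```

The edges match the prediction, so carrier B is seated in bay 1. Next is carrier A.

Request:
apply_moves:
  series:
    - [[0.085, -0.014, 0.178, 0, 0.08], [0.085, -0.014, 0.178, 0, 0.08], [0.085, -0.014, 0.178, 0, 0.08], [0.085, -0.014, 0.178, 0, 0.08], [0.085, -0.014, 0.178, 0, 0.08]]

```text
clock: 11.12
eef_pos: [0.4654, 0.1884, 0.2248]
orientation: [-0.001, 0.686, 0.728, -0.0]
ft_force: [0.1, 0.5, 0.8]
gripper_width: 0.0853
grasp_force: 0.0
```

Request:
apply_moves:
  series:
    - [[0.085, -0.014, 0.178, 0, 0.075], [0.085, -0.014, 0.178, 0, 0.075], [0.085, -0.014, 0.178, 0, 0.075], [0.085, -0.014, 0.178, 0, 0.075], [0.085, -0.014, 0.178, 0, 0.075]]

```text
clock: 11.53
eef_pos: [0.4515, 0.3666, 0.2244]
orientation: [-0.0, 0.658, 0.753, -0.0]
ft_force: [-0.7, -0.2, -0.3]
gripper_width: 0.0849
grasp_force: 0.0
```

Request:
apply_moves:
  series:
    - [[0.085, 0, 0, -0.04, 0], [0.085, 0, 0, -0.08, 0], [0.085, 0, 0, -0.08, 0], [0.085, 0, 0, -0.08, 0], [0.085, 0, 0, -0.08, 0]]

```text
clock: 11.95
eef_pos: [0.4532, 0.3624, 0.1471]
orientation: [0.0, 0.659, 0.752, 0.0]
ft_force: [0.2, 0.3, 0.5]
gripper_width: 0.0848
grasp_force: 0.0
```

```bash
cat >> st.py <<'E'
def edges(c,P,th,z,tag=""):
    """profile of carrier top flat expected centred at P(xy), yaw th, top height z: print strong gradients along/ across with px"""
    X=np.array([np.cos(th),np.sin(th)]);Y=np.array([-X[1],X[0]])
    g=cv2.GaussianBlur(cv2.cvtColor(c["img"],cv2.COLOR_RGB2GRAY),(3,3),0).astype(np.float32)
    for nm,A,B,h in (("y",Y,X,.035),("x",X,Y,.035)):
        t=np.arange(-h,h,.0005); acc=0
        for o in (-.004,0,.004):
            q=np.array([proj(c,np.r_[np.array(P)+A*k+B*o,z]) for k in t],np.float32)
            acc=acc+cv2.remap(g,q[:,:1],q[:,1:],1)[:,0]/3
        d=np.gradient(acc); pk=[i for i in range(2,len(d)-2) if abs(d[i])==abs(d[i-2:i+3]).max() and abs(d[i])>1]
        print(tag,nm,[(round(float(t[i]*1e3),1),round(float(d[i]),1)) for i in pk])
E
python3 - <<'E'
from st import *
s=st(); c=snap("wrist","w10"); edges(c,(.4535,.3622),.13,.044)
E
```

```text
t 11.9 p [0.4532 0.3624 0.1471] th 0.1314 f [0.2 0.3 0.5] g 0.0848
 y [(-16.5, -15.5), (15.5, -13.4), (18.5, 4.2), (22.5, -4.1), (25.0, 16.5)]
 x [(-22.5, -15.9), (7.0, -7.5), (19.0, 16.6), (22.5, 3.2), (27.5, 1.1)]
```

Request:
apply_moves:
  series:
    - [[0.085, -0.002, -0.0005, -0.04, 0], [0.085, -0.002, -0.0005, -0.08, 0], [0.085, -0.002, -0.0005, -0.12, 0], [0.085, -0.002, -0.0005, -0.1365, 0], [0.085, -0.002, -0.0005, -0.1365, 0]]

```text
clock: 12.42
eef_pos: [0.4502, 0.3614, 0.0077]
orientation: [-0.0, 0.659, 0.752, -0.001]
ft_force: [0.0, 0.4, -0.7]
gripper_width: 0.0848
grasp_force: 0.0
```

Request:
apply_moves:
  series:
    - [[0.06, 0, 0, 0, 0], [0.04, 0, 0, 0, 0], [0.02, 0, 0, 0, 0], [0.02, 0, 0, 0, 0], [0.02, 0, 0, 0, 0]]

```text
clock: 12.83
eef_pos: [0.4515, 0.3626, 0.0116]
orientation: [0.001, 0.659, 0.752, 0.002]
ft_force: [0.8, -1.3, 9.5]
gripper_width: 0.0433
grasp_force: 34.3
```

Request:
apply_moves:
  series:
    - [[0.02, 0, 0, 0.02, 0], [0.02, 0, 0, 0.06, 0], [0.02, 0, 0, 0.1, 0], [0.02, 0, 0, 0.14, 0], [0.02, 0, 0, 0.18, 0]]

```text
clock: 13.25
eef_pos: [0.4502, 0.3619, 0.1926]
orientation: [0.0, 0.659, 0.752, 0.001]
ft_force: [0.5, 0.7, -1.4]
gripper_width: 0.0432
grasp_force: 36.8
```

Request:
apply_moves:
  series:
    - [[0.02, 0.015, -0.158, 0.04, -0.08], [0.02, 0.015, -0.158, 0.04, -0.08], [0.02, 0.015, -0.158, 0.04, -0.08], [0.02, 0.015, -0.158, 0.04, -0.08], [0.02, 0.015, -0.158, 0.04, -0.08]]

```text
clock: 13.67
eef_pos: [0.4662, 0.1996, 0.2323]
orientation: [0.001, 0.69, 0.724, 0.001]
ft_force: [-0.3, 0.6, -0.2]
gripper_width: 0.0432
grasp_force: 36.9
```

Request:
apply_moves:
  series:
    - [[0.02, 0.015, -0.158, 0, -0.076], [0.02, 0.015, -0.158, 0, -0.076], [0.02, 0.015, -0.158, 0, -0.076], [0.02, 0.015, -0.158, 0, -0.076], [0.02, 0.015, -0.158, 0, -0.076]]

```text
clock: 14.08
eef_pos: [0.4809, 0.0418, 0.2304]
orientation: [0.001, 0.717, 0.697, 0.0]
ft_force: [-0.8, 0.1, -1.3]
gripper_width: 0.043
grasp_force: 36.9
```

Run:
```python
from st import *
s=st(); c=snap("wrist","w11"); s=st(); edges(c,s["eef_pos"][:2],-.025,s["eef_pos"][2]+.0335)
```

```text
t 14.1 p [0.4809 0.0418 0.2304] th -0.0277 f [-0.8  0.1 -1.3] g 0.043
t 14.1 p [0.4807 0.0438 0.2303] th -0.0281 f [ 0.2  0.8 -1.4] g 0.0433
 y [(-32.0, 38.3), (-18.5, -22.0), (-8.5, -11.2), (13.5, -6.4), (16.5, -1.7), (19.0, 4.9), (27.0, -5.2), (31.0, 3.9)]
 x [(-28.5, 7.8), (-25.5, -7.7), (-20.5, 21.0), (-17.5, -3.1), (-15.5, -3.1), (-12.5, 5.7), (-9.5, -3.3), (8.5, -1.8), (10.5, 1.2), (14.0, 1.0), (18.5, -18.1), (22.0, 3.6), (24.0, 7.5), (27.0, -7.3)]
```

Request:
apply_moves:
  series:
    - [[0.02, 0.0005, 0.002, -0.035, 0], [0.02, 0.0005, 0.002, -0.07, 0], [0.02, 0.0005, 0.002, -0.09, 0], [0.02, 0.0005, 0.002, -0.098, 0], [0.02, 0.0005, 0.002, -0.098, 0]]

```text
clock: 14.55
eef_pos: [0.4804, 0.049, 0.1305]
orientation: [-0.001, 0.715, 0.699, -0.001]
ft_force: [-0.1, 0.6, 0.3]
gripper_width: 0.043
grasp_force: 36.9
```

Request:
apply_moves:
  series:
    - [[0.02, 0, 0, -0.005, 0], [0.02, 0, 0, -0.01, 0], [0.02, 0, 0, -0.013, 0], [0.02, 0, 0, -0.014, 0], [0.02, 0, 0, -0.014, 0]]

```text
clock: 14.97
eef_pos: [0.4822, 0.0475, 0.1206]
orientation: [0.002, 0.715, 0.699, 0.001]
ft_force: [-7.8, -9.0, 32.1]
gripper_width: 0.0434
grasp_force: 43.7
```

```bash
python3 -c "
from st import *
st()"
```

```text
t 15.0 p [0.4822 0.0475 0.1206] th -0.0233 f [-7.8 -9.  32.1] g 0.0434
```

It caught a fin, so I'll lift, shift -y by 2 mm and lower again.

Request:
apply_moves:
  series:
    - [[0.02, 0, 0, 0.006, 0], [0.02, 0, 0, 0.008, 0], [0.02, -0.0005, -0.002, 0.008, 0], [0.02, -0.0005, -0.002, 0.008, 0], [0.02, -0.0005, -0.002, 0.008, 0]]

```text
clock: 15.38
eef_pos: [0.4804, 0.0461, 0.1253]
orientation: [0.0, 0.716, 0.699, 0.0]
ft_force: [0.1, 0.3, -0.7]
gripper_width: 0.0434
grasp_force: 39.6
```

Request:
apply_moves:
  series:
    - [[0.02, 0, 0, -0.003, 0], [0.02, 0, 0, -0.005, 0], [0.02, 0, 0, -0.006, 0], [0.02, 0, 0, -0.007, 0], [0.02, 0, 0, -0.007, 0]]

```text
clock: 15.8
eef_pos: [0.4803, 0.0461, 0.118]
orientation: [-0.0, 0.716, 0.699, -0.0]
ft_force: [-0.8, 0.0, -0.5]
gripper_width: 0.0429
grasp_force: 39.6
```

```bash
python3 -c "
from st import *
c=snap('wrist','w12')
s=st(); edges(c,s['eef_pos'][:2],-.025,s['eef_pos'][2]+.033)"
```

```text
t 15.8 p [0.4804 0.0461 0.1181] th -0.024 f [ 0.1  0.4 -0.3] g 0.0432
 y [(-30.0, 21.9), (-22.5, -15.7), (-19.0, 17.5), (-8.0, -15.3), (11.0, -5.6), (14.5, -1.9), (18.5, 4.1), (28.0, -4.1), (32.0, 18.3)]
 x [(-28.0, 10.3), (-26.0, -6.3), (-24.0, -3.6), (-21.0, 21.0), (-18.0, -2.4), (-16.0, -4.4), (-14.5, 7.3), (-11.5, -5.6), (-9.5, 1.7), (7.5, -1.3), (10.0, 1.2), (13.5, 1.3), (19.0, -15.5), (23.5, 7.5), (26.0, -8.6)]
```

Request:
apply_moves:
  series:
    - [[0.02, 0, 0, -0.001, 0], [0.02, 0, 0, -0.002, 0], [0.02, 0, 0, -0.003, 0], [0.02, 0, 0, -0.003, 0], [0.02, 0, 0, -0.003, 0]]

```text
clock: 16.27
eef_pos: [0.4813, 0.046, 0.116]
orientation: [0.001, 0.716, 0.699, 0.001]
ft_force: [0.5, -0.2, 8.5]
gripper_width: 0.0431
grasp_force: 40.6
```

Request:
apply_moves:
  series:
    - [[0.04, 0, 0, 0, 0], [0.06, 0, 0, 0, 0], [0.07, 0, 0, 0, 0], [0.07, 0, 0, 0, 0], [0.07, 0, 0, 0.02, 0]]

```text
clock: 16.68
eef_pos: [0.4791, 0.0461, 0.1331]
orientation: [-0.002, 0.716, 0.699, -0.002]
ft_force: [-0.8, -0.4, 0.6]
gripper_width: 0.0702
grasp_force: 0.0
```

Request:
apply_moves:
  series:
    - [[0.085, 0, 0, 0.04, 0], [0.085, 0, 0, 0.08, 0], [0.085, 0, 0.0, 0.095, 0], [0.085, 0, 0.0, 0.095, 0], [0.085, 0, 0.0, 0.095, 0]]

```text
clock: 17.1
eef_pos: [0.4804, 0.0461, 0.2306]
orientation: [0.0, 0.716, 0.699, 0.0]
ft_force: [0.4, 0.0, -0.7]
gripper_width: 0.0848
grasp_force: 0.0
```

Run:
```python
from st import *
s=st(); c=snap("wrist","w13"); edges(c,(.4813,.0455),-.025,.1495,"bay2"); edges(c,(.4803,.0065),-.025,.1495,"bay1")
```

```text
t 17.1 p [0.4804 0.0461 0.2306] th -0.024 f [ 0.4  0.  -0.7] g 0.0848
bay2 y [(-23.5, -12.9), (-18.5, 3.8), (-15.0, 9.3), (16.5, -13.5), (19.5, 4.6), (25.5, 11.3), (28.5, 11.8), (33.5, 5.4)]
bay2 x [(-32.5, -7.0), (-22.0, -9.3), (-9.5, 1.2), (8.0, -7.2), (20.0, 5.9), (29.5, 5.8)]
bay1 y [(-23.5, -12.6), (-19.5, -4.3), (-16.5, 12.6), (15.5, -12.9), (20.5, 3.8), (24.0, 9.5)]
bay1 x [(-32.5, -6.8), (-29.0, -6.9), (-23.5, 4.2), (-21.5, -6.8), (8.0, -7.0), (19.5, 13.6), (22.0, -3.1), (26.5, 5.2), (28.5, -4.0), (30.0, 4.0), (32.5, 8.4)]
```

Request:
apply_moves:
  series:
    - [[0.085, 0.032, 0.181, 0, -0.02], [0.085, 0.032, 0.181, 0, -0.02], [0.085, 0.032, 0.181, 0, -0.02], [0.085, 0.032, 0.181, 0, -0.02], [0.085, 0.032, 0.181, 0, -0.02]]

```text
clock: 17.57
eef_pos: [0.5123, 0.2309, 0.2282]
orientation: [-0.001, 0.722, 0.692, -0.001]
ft_force: [-0.8, -0.9, -0.1]
gripper_width: 0.0849
grasp_force: 0.0
```

Request:
apply_moves:
  series:
    - [[0.085, 0.032, 0.181, 0, 0], [0.085, 0.032, 0.181, 0, 0], [0.085, 0.032, 0.181, 0, 0], [0.085, 0.032, 0.181, 0, 0], [0.085, 0.032, 0.181, 0, 0]]

```text
clock: 17.98
eef_pos: [0.5439, 0.4122, 0.2272]
orientation: [-0.001, 0.722, 0.692, -0.001]
ft_force: [0.6, -0.5, 0.2]
gripper_width: 0.0848
grasp_force: 0.0
```

Request:
apply_moves:
  series:
    - [[0.085, 0, 0, -0.04, 0], [0.085, 0, 0, -0.08, 0], [0.085, 0, 0, -0.08, 0], [0.085, 0, 0, -0.08, 0], [0.085, 0, 0, -0.08, 0]]

```text
clock: 18.4
eef_pos: [0.545, 0.4081, 0.1512]
orientation: [0.0, 0.723, 0.691, 0.0]
ft_force: [1.0, 0.5, 0.3]
gripper_width: 0.0849
grasp_force: 0.0
```

Run:
```python
from st import *
s=st(); c=snap("wrist","w14",(240,400,170,330),3); edges(c,(.5442,.4076),-.05,.044)
edges(c,(.5442,.4076),-.1,.044)
edges(c,(.5442,.4076),-.0,.044)
```

```text
t 18.4 p [0.545  0.4081 0.1512] th -0.0444 f [1.  0.5 0.3] g 0.0849
 y [(-16.0, -16.2), (15.5, -13.3), (18.5, 4.1), (25.0, 16.5)]
 x [(-19.5, -14.4), (11.0, -6.9), (22.5, 14.6), (33.5, 4.3)]
 y [(-16.0, -15.5), (15.5, -13.3), (18.5, 4.4), (25.0, 16.6)]
 x [(-19.5, -14.4), (11.0, -6.7), (22.5, 16.9), (29.5, 3.2)]
 y [(-16.0, -15.6), (15.5, -12.7), (19.0, 3.5), (22.5, -3.9), (25.0, 15.6)]
 x [(-19.5, -13.8), (11.0, -7.2), (22.5, 12.9), (29.5, 2.6)]
```

Request:
apply_moves:
  series:
    - [[0.085, 0.001, -0.0005, -0.04, 0], [0.085, 0.001, -0.0005, -0.08, 0], [0.085, 0.001, -0.0005, -0.12, 0], [0.085, 0.001, -0.0005, -0.1385, 0], [0.085, 0.001, -0.0005, -0.1385, 0]]

```text
clock: 18.87
eef_pos: [0.5447, 0.4067, 0.0094]
orientation: [-0.0, 0.723, 0.691, -0.002]
ft_force: [-0.0, -0.5, 0.9]
gripper_width: 0.0848
grasp_force: 0.0
```

Request:
apply_moves:
  series:
    - [[0.06, 0, 0, 0, 0], [0.04, 0, 0, 0, 0], [0.02, 0, 0, 0, 0], [0.02, 0, 0, 0, 0], [0.02, 0, 0, 0, 0]]

```text
clock: 19.28
eef_pos: [0.5466, 0.4082, 0.0147]
orientation: [0.0, 0.723, 0.691, 0.002]
ft_force: [-1.5, -0.4, 8.5]
gripper_width: 0.0435
grasp_force: 34.9
```

Request:
apply_moves:
  series:
    - [[0.02, 0, 0, 0.02, 0], [0.02, 0, 0, 0.06, 0], [0.02, 0, 0, 0.1, 0], [0.02, 0, 0, 0.14, 0], [0.02, 0, 0, 0.18, 0]]

```text
clock: 19.7
eef_pos: [0.5453, 0.4075, 0.1954]
orientation: [0.0, 0.722, 0.691, 0.001]
ft_force: [0.3, 0.4, -0.7]
gripper_width: 0.0432
grasp_force: 36.4
```

Request:
apply_moves:
  series:
    - [[0.02, -0.032, -0.162, 0.04, 0.019], [0.02, -0.032, -0.162, 0.04, 0.019], [0.02, -0.032, -0.162, 0.04, 0.019], [0.02, -0.032, -0.162, 0.04, 0.019], [0.02, -0.032, -0.162, 0.04, 0.019]]

```text
clock: 20.12
eef_pos: [0.5126, 0.2411, 0.2352]
orientation: [0.001, 0.717, 0.697, 0.001]
ft_force: [1.3, 0.2, -0.7]
gripper_width: 0.043
grasp_force: 36.5
```

Request:
apply_moves:
  series:
    - [[0.02, -0.032, -0.161, 0, 0], [0.02, -0.032, -0.161, 0, 0], [0.02, -0.032, -0.161, 0, 0], [0.02, -0.032, -0.161, 0, 0], [0.02, -0.032, -0.161, 0, 0]]

```text
clock: 20.53
eef_pos: [0.4804, 0.08, 0.2332]
orientation: [0.001, 0.717, 0.697, 0.0]
ft_force: [0.3, 0.3, -0.3]
gripper_width: 0.0431
grasp_force: 36.5
```

Request:
apply_moves:
  series:
    - [[0.02, 0, 0, 0, 0], [0.02, 0, 0, 0, 0], [0.02, 0, 0, 0, 0]]

```text
clock: 20.78
eef_pos: [0.4817, 0.0855, 0.2323]
orientation: [0.0, 0.716, 0.699, 0.0]
ft_force: [0.5, -0.3, -0.6]
gripper_width: 0.0434
grasp_force: 36.5
```

Run:
```python
from st import *
c=snap("wrist","w15"); s=st(); edges(c,s["eef_pos"][:2],-.025,s["eef_pos"][2]+.0325)
```

```text
t 20.8 p [0.4817 0.0856 0.2321] th -0.0235 f [-0.3  0.3 -0.6] g 0.043
 y [(-31.0, 38.4), (-21.5, -16.6), (-15.0, -2.2), (-4.0, -14.4), (16.5, -6.2), (19.5, -2.0), (22.0, 6.0), (30.0, -4.9), (32.5, 3.3)]
 x [(-28.0, 9.2), (-26.0, -7.2), (-24.0, -3.9), (-21.0, 20.0), (-17.0, -1.1), (-8.5, 5.4), (-6.0, -5.0), (-4.0, 1.3), (8.5, -3.8), (13.5, 1.0), (19.0, -19.6), (22.0, 3.2), (24.0, 7.8), (26.0, -9.4)]
```

Request:
apply_moves:
  series:
    - [[0.02, 0.0005, -0.001, -0.035, 0], [0.02, 0.0005, -0.001, -0.07, 0], [0.02, 0.0005, -0.001, -0.085, 0], [0.02, 0.0005, -0.001, -0.092, 0], [0.02, 0.0005, -0.001, -0.092, 0]]

```text
clock: 21.25
eef_pos: [0.4817, 0.0844, 0.1386]
orientation: [-0.001, 0.715, 0.699, -0.001]
ft_force: [0.1, 0.1, -0.4]
gripper_width: 0.043
grasp_force: 36.4
```

Request:
apply_moves:
  series:
    - [[0.02, 0, 0, -0.004, 0], [0.02, 0, 0, -0.008, 0], [0.02, 0, 0, -0.012, 0], [0.02, 0, 0, -0.015, 0], [0.02, 0, 0, -0.015, 0]]

```text
clock: 21.67
eef_pos: [0.4819, 0.0836, 0.1247]
orientation: [0.0, 0.716, 0.698, 0.0]
ft_force: [-0.3, -0.3, -1.8]
gripper_width: 0.0432
grasp_force: 36.4
```

Request:
apply_moves:
  series:
    - [[0.02, 0, 0, -0.001, 0], [0.02, 0, 0, -0.002, 0], [0.02, 0, 0, -0.002, 0]]

```text
clock: 21.92
eef_pos: [0.482, 0.0835, 0.1228]
orientation: [0.0, 0.716, 0.698, 0.0]
ft_force: [-0.1, -0.9, 0.2]
gripper_width: 0.0429
grasp_force: 36.4
```

Lowering gently to contact, then releasing.

Request:
apply_moves:
  series:
    - [[0.02, 0, 0.0005, -0.001, 0], [0.02, 0, 0.0005, -0.002, 0], [0.02, 0, 0.0005, -0.002, 0], [0.02, 0, 0.0005, -0.002, 0]]

```text
clock: 22.25
eef_pos: [0.482, 0.0841, 0.1208]
orientation: [0.0, 0.716, 0.698, 0.0]
ft_force: [0.2, -0.4, -1.3]
gripper_width: 0.0431
grasp_force: 36.5
```

Request:
apply_moves:
  series:
    - [[0.04, 0, 0, 0, 0], [0.06, 0, 0, 0, 0], [0.07, 0, 0, 0, 0], [0.07, 0, 0, 0, 0], [0.07, 0, 0, 0.02, 0]]

```text
clock: 22.67
eef_pos: [0.4807, 0.084, 0.1387]
orientation: [-0.002, 0.716, 0.698, -0.002]
ft_force: [-0.3, -1.2, -0.1]
gripper_width: 0.0698
grasp_force: 0.0
```

Request:
apply_moves:
  series:
    - [[0.085, 0, 0, 0.04, 0], [0.085, 0, 0, 0.08, 0], [0.085, 0, 0.0, 0.09, 0], [0.085, 0, 0.0, 0.09, 0], [0.085, 0, 0.0, 0.09, 0]]

```text
clock: 23.08
eef_pos: [0.4818, 0.0841, 0.231]
orientation: [0.0, 0.716, 0.698, 0.0]
ft_force: [-0.4, -0.6, 0.3]
gripper_width: 0.0845
grasp_force: 0.0
```

Run:
```python
from st import *
s=st(); c=snap("wrist","w16"); edges(c,(.4823,.0845),-.025,.1495,"bay3"); edges(c,(.4813,.0455),-.025,.1495,"bay2")
```

```text
t 23.1 p [0.4818 0.0841 0.231 ] th -0.025 f [-0.4 -0.6  0.3] g 0.0845
bay3 y [(-22.5, -13.0), (-17.5, 13.9), (14.5, -14.6), (17.5, 4.7), (22.0, -4.3), (24.0, 13.1), (26.5, -6.2), (28.5, 11.8), (31.0, 5.5), (33.0, 11.1)]
bay3 x [(-32.5, -6.8), (-22.0, -10.7), (8.5, -7.0), (19.5, 12.9), (22.0, -2.9), (25.0, -4.2), (30.0, 5.7)]
bay2 y [(-23.5, -12.0), (-15.0, 10.5), (16.5, -13.0), (21.5, 13.5)]
bay2 x [(-32.0, -6.3), (-22.0, -9.7), (8.5, -6.6), (20.0, 8.9), (28.5, -2.3), (32.5, 13.3)]
```

Request:
apply_moves:
  series:
    - [[0.085, 0.048, 0.101, 0, -0.24], [0.085, 0.048, 0.101, 0, -0.24], [0.085, 0.048, 0.101, 0, -0.24], [0.085, 0.048, 0.101, 0, -0.24], [0.085, 0.048, 0.101, 0, -0.24]]

```text
clock: 23.55
eef_pos: [0.5296, 0.1861, 0.2286]
orientation: [-0.001, 0.794, 0.608, -0.002]
ft_force: [-0.5, -0.6, -0.3]
gripper_width: 0.0851
grasp_force: 0.0
```

Request:
apply_moves:
  series:
    - [[0.085, 0.048, 0.101, -0.08, -0.24], [0.085, 0.048, 0.101, -0.08, -0.24], [0.085, 0.048, 0.101, -0.08, -0.24], [0.085, 0.048, 0.101, -0.08, -0.24], [0.085, 0.048, 0.101, -0.08, -0.24]]

```text
clock: 23.97
eef_pos: [0.5771, 0.2865, 0.147]
orientation: [-0.0, 0.861, 0.509, -0.003]
ft_force: [-0.4, 0.8, -0.2]
gripper_width: 0.085
grasp_force: 0.0
```

Request:
apply_moves:
  series:
    - [[0.085, 0, 0, 0, 0], [0.085, 0, 0, 0, 0]]

```text
clock: 24.13
eef_pos: [0.5778, 0.2847, 0.1514]
orientation: [0.0, 0.861, 0.508, -0.0]
ft_force: [0.9, -0.1, 1.6]
gripper_width: 0.085
grasp_force: 0.0
```

Run:
```python
from st import *
c=snap("wrist","w17"); s=st()
for a in (-.44,-.5,-.56): edges(c,(.5776,.286),a,.044,a)
```

```text
t 24.2 p [0.5779 0.2848 0.1519] th -0.5059 f [-0.7 -0.4  0. ] g 0.0848
-0.44 y [(-17.0, -11.8), (14.5, -11.2), (18.0, 2.7), (21.5, -3.2), (24.0, 12.6)]
-0.44 x [(-20.5, -13.6), (-8.5, 2.5), (10.0, -5.7), (21.5, 13.8), (26.0, 3.7)]
-0.5 y [(-17.0, -13.5), (14.5, -12.4), (17.5, 3.2), (21.5, -3.0), (24.0, 13.2)]
-0.5 x [(-20.5, -14.6), (-8.5, 2.5), (10.0, -5.4), (21.5, 14.7), (25.5, 3.6)]
-0.56 y [(-17.0, -13.7), (14.5, -12.8), (17.5, 3.4), (21.5, -3.3), (23.5, 13.6)]
-0.56 x [(-20.5, -15.4), (-8.0, 2.5), (10.0, -5.3), (21.5, 16.0)]
```

Request:
apply_moves:
  series:
    - [[0.085, 0, 0, -0.04, -0.03], [0.085, 0, 0, -0.08, -0.03], [0.085, 0, 0, -0.12, -0.03], [0.085, 0, 0, -0.139, -0.03], [0.085, 0, 0, -0.139, -0.03]]

```text
clock: 24.6
eef_pos: [0.5763, 0.2843, 0.0088]
orientation: [-0.0, 0.869, 0.495, -0.003]
ft_force: [-0.9, 0.3, -0.2]
gripper_width: 0.0848
grasp_force: 0.0
```

Request:
apply_moves:
  series:
    - [[0.06, 0, 0, 0, 0], [0.04, 0, 0, 0, 0], [0.02, 0, 0, 0, 0], [0.02, 0, 0, 0, 0], [0.02, 0, 0, 0, 0]]

```text
clock: 25.02
eef_pos: [0.579, 0.2863, 0.0143]
orientation: [0.0, 0.869, 0.495, 0.002]
ft_force: [-0.6, -1.1, 7.9]
gripper_width: 0.0436
grasp_force: 34.8
```

Request:
apply_moves:
  series:
    - [[0.02, 0, 0, 0.02, 0], [0.02, 0, 0, 0.06, 0], [0.02, 0, 0, 0.1, 0], [0.02, 0, 0, 0.14, 0], [0.02, 0, 0, 0.18, 0]]

```text
clock: 25.43
eef_pos: [0.5776, 0.286, 0.1952]
orientation: [0.0, 0.869, 0.495, 0.001]
ft_force: [0.2, -0.1, -1.4]
gripper_width: 0.0432
grasp_force: 36.7
```

Request:
apply_moves:
  series:
    - [[0.02, -0.05, -0.05, 0.04, 0.25], [0.02, -0.05, -0.05, 0.04, 0.25], [0.02, -0.05, -0.05, 0.04, 0.25], [0.02, -0.05, -0.05, 0.04, 0.25], [0.02, -0.05, -0.05, 0.04, 0.25]]

```text
clock: 25.85
eef_pos: [0.5282, 0.2362, 0.2328]
orientation: [0.0, 0.801, 0.599, 0.001]
ft_force: [0.1, -0.1, -0.0]
gripper_width: 0.0432
grasp_force: 36.8
```

Request:
apply_moves:
  series:
    - [[0.02, -0.0445, -0.111, 0, 0.26], [0.02, -0.0445, -0.111, 0, 0.26], [0.02, -0.0445, -0.111, 0, 0.26], [0.02, -0.0445, -0.111, 0, 0.26], [0.02, -0.0445, -0.111, 0, 0.26]]

```text
clock: 26.27
eef_pos: [0.4837, 0.1242, 0.2316]
orientation: [-0.0, 0.717, 0.697, -0.0]
ft_force: [0.2, 0.4, -0.4]
gripper_width: 0.0431
grasp_force: 36.8
```

Request:
apply_moves:
  series:
    - [[0.02, 0, 0, 0, 0], [0.02, 0, 0, 0, 0], [0.02, 0, 0, 0, 0]]

```text
clock: 26.52
eef_pos: [0.4839, 0.1261, 0.2314]
orientation: [-0.0, 0.716, 0.699, -0.0]
ft_force: [-0.1, 0.2, -1.1]
gripper_width: 0.043
grasp_force: 36.8
```

Run:
```python
from st import *
c=snap("wrist","w18"); s=st(); edges(c,s["eef_pos"][:2],-.025,s["eef_pos"][2]+.03)
```

```text
t 26.6 p [0.4838 0.126  0.2315] th -0.024 f [-0.1  0.5 -0.3] g 0.0433
 y [(-33.5, 9.5), (-30.0, 11.8), (-17.0, 4.4), (-6.0, -14.3), (14.5, -6.4), (17.5, -1.9), (20.5, 5.4), (28.5, -5.3), (31.0, 2.3), (33.0, 17.1)]
 x [(-29.5, 7.8), (-26.5, -7.1), (-24.5, -4.0), (-21.0, 21.8), (-16.5, -1.0), (-14.0, -4.1), (-11.0, 5.9), (-9.0, -3.2), (-6.0, -3.0), (9.0, -3.0), (11.5, 1.0), (15.0, 1.2), (19.0, -15.5), (22.5, 3.6), (24.5, 7.8), (27.5, -7.9)]
```

Request:
apply_moves:
  series:
    - [[0.02, -0.0005, -0.0013, -0.035, 0], [0.02, -0.0005, -0.0013, -0.07, 0], [0.02, -0.0005, -0.0013, -0.085, 0], [0.02, -0.0005, -0.0013, -0.092, 0], [0.02, -0.0005, -0.0013, -0.092, 0]]

```text
clock: 26.98
eef_pos: [0.4827, 0.1242, 0.1386]
orientation: [-0.001, 0.716, 0.698, -0.001]
ft_force: [-0.2, 0.6, -0.7]
gripper_width: 0.0433
grasp_force: 36.7
```

Request:
apply_moves:
  series:
    - [[0.02, 0, 0, -0.004, 0], [0.02, 0, 0, -0.008, 0], [0.02, 0, 0, -0.012, 0], [0.02, 0, 0, -0.015, 0], [0.02, 0, 0, -0.016, 0]]

```text
clock: 27.4
eef_pos: [0.483, 0.1238, 0.1238]
orientation: [0.0, 0.716, 0.698, 0.0]
ft_force: [-0.5, -0.8, -0.1]
gripper_width: 0.0429
grasp_force: 36.7
```

Request:
apply_moves:
  series:
    - [[0.02, 0, 0, -0.001, 0], [0.02, 0, 0, -0.002, 0], [0.02, 0, 0, -0.003, 0]]

```text
clock: 27.65
eef_pos: [0.4831, 0.1238, 0.1209]
orientation: [0.0, 0.716, 0.698, 0.0]
ft_force: [-0.1, 0.3, -0.3]
gripper_width: 0.0432
grasp_force: 36.7
```

Request:
apply_moves:
  series:
    - [[0.04, 0, 0, 0, 0], [0.06, 0, 0, 0, 0], [0.07, 0, 0, 0, 0], [0.07, 0, 0, 0, 0], [0.07, 0, 0, 0.02, 0]]

```text
clock: 28.07
eef_pos: [0.4818, 0.1236, 0.1387]
orientation: [-0.001, 0.716, 0.698, -0.002]
ft_force: [-0.9, -0.0, -0.4]
gripper_width: 0.0702
grasp_force: 0.0
```

Request:
apply_moves:
  series:
    - [[0.085, 0, 0, 0.04, 0], [0.085, 0, 0, 0.08, 0], [0.085, 0, 0.0, 0.12, 0], [0.085, 0, 0.0, 0.12, 0], [0.085, 0, 0.0, 0.12, 0]]

```text
clock: 28.48
eef_pos: [0.4835, 0.1239, 0.2629]
orientation: [0.001, 0.716, 0.698, 0.002]
ft_force: [0.1, 0.7, -0.9]
gripper_width: 0.0847
grasp_force: 0.0
```

Run:
```python
from st import *
c=snap("wrist","w19",(220,410,200,440),2.5); s=st()
for n,p in (("b4",(.4833,.1235)),("b3",(.4823,.0845)),("b2",(.4813,.0455))): edges(c,p,-.025,.1495,n)
m=np.array([.4818,.065]);y=-.025
X=np.array([np.cos(y),np.sin(y)]);Y=np.array([-X[1],X[0]])
def W(x,yy,z): return np.r_[m+X*x+Y*yy,z]
for k in (.024,.036,.048):print(k,"hole",proj(c,W(0,.108,.092+k)),"lug",[proj(c,W(dx,.097+dy,.143+k)).round(1) for dx,dy in((-.007,.009),(.007,-.009))])
sc=snap("scene","s2",(300,430,170,320),4)
t=snap("top","t2")
```

```text
t 28.5 p [0.4828 0.1238 0.2612] th -0.025 f [ 0.2 -1.4 -0.9] g 0.0849
b4 y [(-25.0, -12.1), (-20.5, 3.8), (-17.5, 8.6), (14.0, -13.6), (17.0, 4.2), (21.5, -9.2), (26.0, -2.4)]
b4 x [(-34.0, -7.0), (-22.0, -9.8), (8.5, -6.4), (20.0, 16.7), (27.0, -9.5), (31.5, 5.1)]
b3 y [(-22.5, -11.4), (-17.0, 12.1), (14.0, -12.0), (18.5, 3.7), (21.5, 8.6)]
b3 x [(-34.0, -6.2), (-22.0, -8.9), (8.5, -7.0), (20.0, 5.1), (25.0, 2.1), (27.0, -1.9), (31.5, 4.9)]
b2 y [(-23.5, -10.2), (-15.5, 10.7), (16.5, -11.5), (22.0, 12.2)]
b2 x [(-34.0, -6.2), (-22.0, -8.5), (8.0, -7.0), (20.0, 13.3), (24.5, 1.2), (30.5, -7.5)]
0.024 hole [310.24045307 162.25996351] lug [array([299.7, 173.3]), array([321.3, 201.1])]
0.036 hole [310.32572045 163.85793437] lug [array([299.3, 175.8]), array([322. , 204.9])]
0.048 hole [310.41843121 165.59539938] lug [array([298.8, 178.5]), array([322.7, 209.1])]
```

View pics/w19.png

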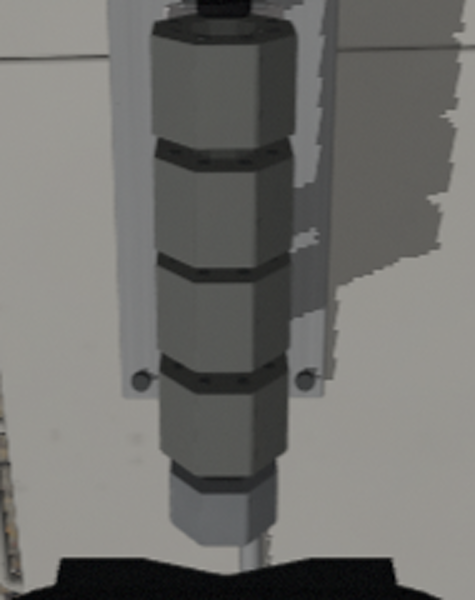

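All four carriers are seated in line: crop x≈225, rows 30 to 470. Now for the shaft.

Request:
apply_moves:
  series:
    - [[0.085, 0.003, -0.14, 0, 0], [0.085, 0.003, -0.14, 0, 0], [0.085, 0.003, -0.14, 0, 0], [0.085, 0.003, -0.14, 0, 0], [0.085, 0.003, -0.14, 0, 0]]

```text
clock: 29.05
eef_pos: [0.4857, -0.0191, 0.2593]
orientation: [-0.001, 0.717, 0.697, -0.001]
ft_force: [-0.7, 0.5, -0.2]
gripper_width: 0.0851
grasp_force: 0.0
```

Request:
apply_moves:
  series:
    - [[0.085, 0.003, -0.14, 0, 0], [0.085, 0.003, -0.14, 0, 0], [0.085, 0.003, -0.14, 0, 0], [0.085, 0.003, -0.14, 0, 0], [0.085, 0.003, -0.14, 0, 0]]

```text
clock: 29.47
eef_pos: [0.4889, -0.1585, 0.2594]
orientation: [-0.001, 0.717, 0.697, -0.0]
ft_force: [-0.4, 0.6, -0.5]
gripper_width: 0.0851
grasp_force: 0.0
```

Request:
apply_moves:
  series:
    - [[0.085, 0.003, -0.1, 0, 0], [0.085, 0.003, -0.1, 0, 0], [0.085, 0.003, -0.1, 0, 0], [0.085, 0.003, -0.1, 0, 0], [0.085, 0.003, -0.1, 0, 0]]

```text
clock: 29.88
eef_pos: [0.4919, -0.2555, 0.2597]
orientation: [-0.001, 0.716, 0.698, -0.0]
ft_force: [-0.6, -0.1, -0.0]
gripper_width: 0.085
grasp_force: 0.0
```

```bash
python3 - <<'E'
from st import *
c=snap("wrist","w20"); s=st()
im=c["img"].astype(int)
def comps(mk,off,amin):
    n,l,st_,ce=cv2.connectedComponentsWithStats(mk.astype(np.uint8))
    for i in range(1,n):
        if st_[i,4]>amin: yield st_[i],ce[i],np.argwhere(l==i)[:,::-1]
mk=(im.max(2)<60); mk[300:]=0
for a,b,p in comps(mk,0,60):
    r_=cv2.minAreaRect(p.astype(np.float32)); q=cv2.boxPoints(r_)
    print("dark",a,b.round(1),[onz(c,*k,.018)[:2].round(4) for k in q])
E
python3 - <<'E'
import sys; sys.path.insert(0,'.')
from st import *
import pickle
t=pickle.load(open("pics/t2.pkl","rb"))["img"].astype(int); t0=pickle.load(open("pics/t1.pkl","rb"))["img"].astype(int)
d=abs(t-t0).sum(2)[265:300,375:500]; print("shaft changed px",(d>60).sum())
E
```

```text
t 29.9 p [ 0.4919 -0.2548  0.26  ] th -0.0248 f [-0.3 -0.2  0.8] g 0.0851
dark [    0     0   184   131 20752] [93.1 59. ] [array([ 0.2147, -0.0639]), array([ 0.3803, -0.0682]), array([ 0.366 , -0.1805]), array([ 0.1837, -0.1759])]
dark [ 524    0   50   63 1181] [539.3  34.8] [array([ 0.6802, -0.0846]), array([ 0.7093, -0.0743]), array([ 0.7414, -0.1252]), array([ 0.7113, -0.1365])]
dark [240   9 104   3 208] [291.5  10.5] [array([ 0.4312, -0.0775]), array([ 0.525 , -0.0791]), array([ 0.525 , -0.0807]), array([ 0.4311, -0.0791])]
dark [181 107   6  37 110] [183.3 120.7] [array([ 0.3657, -0.1594]), array([ 0.3701, -0.1591]), array([ 0.3694, -0.1928]), array([ 0.3649, -0.1931])]
dark [ 13 128  12  11  66] [ 17.5 133. ] [array([ 0.1932, -0.1777]), array([ 0.1987, -0.173 ]), array([ 0.2072, -0.1821]), array([ 0.2016, -0.1868])]
dark [503 174  17  37 180] [511.4 190. ] [array([ 0.6931, -0.2683]), array([ 0.6999, -0.2318]), array([ 0.7074, -0.2343]), array([ 0.7007, -0.2709])]
dark [496 211  11  24 102] [500.9 223.1] [array([ 0.6894, -0.2955]), array([ 0.6924, -0.2701]), array([ 0.6993, -0.272 ]), array([ 0.6965, -0.2974])]
dark [304 263  15  37  86] [312.8 290.3] [array([ 0.482 , -0.3248]), array([ 0.4975, -0.3252]), array([ 0.4967, -0.3692]), array([ 0.4807, -0.3688])]
shaft changed px 0
```

Run:
```python
from st import *
import pickle
c=pickle.load(open("pics/w20.pkl","rb")); g=cv2.cvtColor(c["img"],cv2.COLOR_RGB2GRAY).astype(int)
for v in (110,150,200,250,285,297,310,330,350,360,370): print(v,g[v,292:342:2])
mk=(g<50).astype(np.uint8); mk[:,:285]=0; mk[:,350:]=0; mk[:290]=0;mk[375:]=0
for v in range(292,376,6):
    x=np.where(mk[v])[0]; print(v,len(x) and (x.min(),x.max()),end=' ')
print([proj(c,(.491,y,z)).round(1) for y,z in ((-.37,.018),(-.42,.018),(-.1417,.004))])
```

```text
110 [127 125 126 125 117  95 109 109  99  83  55  80  78 126 127 127 127 127
 127 127 126 127 126 127 127]
150 [126 126 126 127 126 101 107 112 106  89  63  71  80 106 127 127 128 127
 127 128 127 128 126 127 127]
200 [127 128 128 127 127 128 100 114 112  97  78  61  80  80 126 126 127 126
 126 126 127 127 126 126 127]
250 [129 128 128 127 128 127 115 109 116 105  88  58  74  79 107 128 127 127
 126 126 126 127 127 126 127]
285 [129 129 128 128 128 128 129  99 114 107  91  67  68  79 106 127 126 127
 127 127 128 128 127 127 127]
297 [128 128 129 128 128 128  26  27  99 107  91  64  11  25  79  79  78  82
 109 128 128 127 128 128 127]
310 [129 128 129 128 128 128  30  14  13  11  10  11  11  17  80  80  80  79
 107 127 128 127 127 127 126]
330 [128 128 129 128 128 128  74  13  14  14  15  13  12  11 122 128 129 128
 128 129 127 127 127 127 127]
350 [128 127 128 128 128 129 127 128 127 128 128 127 128 127 128 127 127 128
 127 127 127 127 127 128 127]
360 [128 128 128 127 128 128 127 128 127 126 127 127 127 126 127 126 127 127
 127 127 127 127 127 127 127]
370 [127 127 127 128 128 127 128 127 127 127 128 126 128 127 126 127 126 127
 127 126 127 126 126 127 127]
292 0 298 (np.int64(304), np.int64(318)) 304 (np.int64(304), np.int64(318)) 310 (np.int64(304), np.int64(318)) 316 (np.int64(305), np.int64(318)) 322 (np.int64(305), np.int64(318)) 328 (np.int64(305), np.int64(318)) 334 (np.int64(305), np.int64(318)) 340 0 346 0 352 0 358 0 364 0 370 0 [array([313. , 299.8]), array([314., 338.]), array([307.7,  85.8])]
```

Run:
```python
from st import *
import pickle
c=pickle.load(open("pics/w20.pkl","rb"))
for p,z in (((307,110),.008),((307.5,150),.009),((309,200),.010),((310,250),.011),((310.8,285),.012),((311.2,317),.018),((311.2,296.5),.018),((311.5,338.5),.018)): print(p,onz(c,*p,z).round(4))
```

```text
(307, 110) [ 0.4897 -0.1646  0.008 ]
(307.5, 150) [ 0.4892 -0.2036  0.009 ]
(309, 200) [ 0.4893 -0.2558  0.01  ]
(310, 250) [ 0.489  -0.3122  0.011 ]
(310.8, 285) [ 0.4888 -0.3542  0.012 ]
(311.2, 317) [ 0.4883 -0.392   0.018 ]
(311.2, 296.5) [ 0.489  -0.3658  0.018 ]
(311.5, 338.5) [ 0.488  -0.4205  0.018 ]
```

Request:
apply_moves:
  series:
    - [[0.06, -0.0035, -0.131, -0.1, 0.019], [0.06, -0.0035, -0.131, -0.1, 0.019], [0.06, -0.0035, -0.131, -0.1, 0.019], [0.06, -0.0035, -0.131, -0.1, 0.019], [0.06, -0.0035, -0.131, -0.1, 0.019]]

```text
clock: 30.35
eef_pos: [0.4874, -0.3887, 0.1558]
orientation: [-0.003, 0.71, 0.705, -0.0]
ft_force: [-0.8, 0.5, -0.1]
gripper_width: 0.0603
grasp_force: 0.0
```

Request:
apply_moves:
  series:
    - [[0.06, 0, 0, -0.04, 0], [0.06, 0, 0, -0.08, 0], [0.06, 0, 0, -0.11, 0], [0.06, 0, 0, -0.11, 0], [0.06, 0, 0, -0.11, 0]]

```text
clock: 30.77
eef_pos: [0.4888, -0.3854, 0.0505]
orientation: [-0.001, 0.709, 0.705, 0.0]
ft_force: [0.0, -0.5, 1.1]
gripper_width: 0.06
grasp_force: 0.0
```

Run:
```python
from st import *
c=snap("wrist","w21"); s=st(); g=cv2.cvtColor(c["img"],cv2.COLOR_RGB2GRAY).astype(int)
print([proj(c,(.4885,y,.018)).round(1) for y in (-.369,-.419)])
u,v=proj(c,(.4885,-.369,.018)); v=int(v)
for k in range(max(0,v-60),min(v+100,475),8):
    x=np.where(g[k,230:390]<45)[0]+230; print(k,(x.min(),x.max(),len(x)) if len(x) else 0,end=' ')
for k in (20,60,100,140,180): print(k,g[k,270:350:3])
```

```text
t 30.8 p [ 0.4894 -0.3864  0.0521] th -0.0048 f [0.8 0.7 0.5] g 0.0602
[array([311.5, 251.1]), array([311.8, 338.6])]
191 0 199 0 207 0 215 0 223 0 231 0 239 0 247 (np.int64(296), np.int64(327), 12) 255 (np.int64(295), np.int64(329), 35) 263 (np.int64(295), np.int64(328), 34) 271 (np.int64(295), np.int64(328), 34) 279 (np.int64(295), np.int64(328), 34) 287 (np.int64(295), np.int64(328), 34) 295 (np.int64(295), np.int64(328), 34) 303 (np.int64(230), np.int64(389), 47) 311 (np.int64(230), np.int64(389), 47) 319 (np.int64(230), np.int64(389), 47) 327 (np.int64(230), np.int64(389), 47) 335 (np.int64(230), np.int64(389), 49) 343 (np.int64(230), np.int64(389), 15) 20 [127 127 126 126 126 126 127 126 126 126  94 110 116 114 107  98  89  72
  50  78  78  78 106 126 126 126 126]
60 [128 128 128 129 128 128 127 127 128 128  92 111 119 115 108  98  88  69
  49  80  79  79 108 118 127 127 127]
100 [129 129 128 129 130 129 129 128 130 129  92 112 120 115 107  98  86  67
  52  81  79  80  81 129 128 128 127]
140 [130 130 130 130 129 129 130 130 130 130  91 111 120 115 107  97  85  65
  61  80  80  80 127 129 128 129 129]
180 [129 130 130 130 130 130 130 130 129 130  97 112 121 114 105  94  82  61
  68  80  80  80  81 129 121 120  82]
```

Request:
apply_moves:
  series:
    - [[0.06, -0.0005, 0, -0.03, 0], [0.06, -0.0005, 0, -0.0445, 0], [0.06, -0.0005, 0, -0.0445, 0], [0.06, -0.0005, 0, -0.0445, 0], [0.04, -0.0005, 0, -0.0445, 0]]
  force: 40

```text
clock: 31.23
eef_pos: [0.489, -0.3878, 0.0088]
orientation: [0.002, 0.709, 0.705, 0.0]
ft_force: [0.6, -0.3, 0.8]
gripper_width: 0.0495
grasp_force: 0.0
```

Request:
apply_moves:
  series:
    - [[0.03, 0, 0, 0, 0], [0.0, 0, 0, 0, 0], [0.0, 0, 0, 0, 0], [0.0, 0, 0, 0, 0], [0.0, 0, 0, 0, 0]]

```text
clock: 31.65
eef_pos: [0.4884, -0.3876, 0.0076]
orientation: [0.001, 0.709, 0.705, 0.0]
ft_force: [-1.5, 0.4, 8.0]
gripper_width: 0.0167
grasp_force: 41.1
```

Request:
apply_moves:
  series:
    - [[0.0, 0, 0, 0, 0], [0.0, 0, 0, 0, 0], [0.0, 0, 0, 0, 0]]
  force: 115

```text
clock: 31.9
eef_pos: [0.4885, -0.3877, 0.0079]
orientation: [0.001, 0.709, 0.705, 0.0]
ft_force: [-0.3, 3.0, 10.1]
gripper_width: 0.0143
grasp_force: 112.7
```

Request:
apply_moves:
  series:
    - [[0.0, 0, 0, 0.01, 0], [0.0, 0, 0, 0.03, 0], [0.0, 0, 0, 0.06, 0], [0.0, 0, 0, 0.09, 0], [0.0, 0, 0, 0.12, 0]]

```text
clock: 32.32
eef_pos: [0.4877, -0.387, 0.1282]
orientation: [-0.0, 0.709, 0.705, 0.0]
ft_force: [-0.4, -0.4, -0.9]
gripper_width: 0.0144
grasp_force: 113.0
```

Request:
apply_moves:
  series:
    - [[0.0, -0.01, 0, 0, -0.01], [0.0, -0.018, 0, 0, -0.02], [0.0, -0.018, 0, 0, -0.02], [0.0, -0.018, 0, 0, -0.02], [0.0, -0.018, 0, 0, -0.02]]

```text
clock: 32.73
eef_pos: [0.4697, -0.387, 0.1252]
orientation: [-0.001, 0.716, 0.698, 0.0]
ft_force: [-0.3, -0.8, -1.7]
gripper_width: 0.0144
grasp_force: 113.1
```

Run:
```python
from st import *
c=snap("wrist","w22"); s=st(); g=cv2.cvtColor(c["img"],cv2.COLOR_RGB2GRAY).astype(int)
for k in (5,40,80,120,160,200,240,252,265): print(k,g[k,262:362:3])
x=[np.where(g[k,230:390]<40)[0]+230 for k in (258,270,282,294)]; print([(a.min(),a.max()) for a in x if len(a)])
t=snap("top","t3"); sc=snap("scene","s3")
p=s["eef_pos"]; a=np.array([.025,1,0])
for z in (0,-.003,-.006): print("tip pred",z,proj(t,p+a*.248+[0,0,z]).round(1),proj(sc,p+a*.248+[0,0,z]).round(1))
gt=cv2.cvtColor(t["img"],cv2.COLOR_RGB2GRAY).astype(int); u,v=proj(t,p+a*.2).astype(int)
print(u,v,gt[v-8:v+9,u],gt[v-8:v+9,u+25])
```

```text
t 32.8 p [ 0.4699 -0.3871  0.1253] th -0.026 f [ 0.7  0.6 -1.1] g 0.0142
5 [136 136 136 137 137 137 137 137 136 137 136 103 116 126 127 122 119 110
 103  95  83  66  75 137 137 137 136 137 136 136 136 137 136 137]
40 [138 137 137 138 139 139 138 139 138 139 138 102 117 126 128 124 119 111
 104  96  82  65 107 138 138 138 138 138 137 139 138 138 138 138]
80 [141 141 140 140 140 140 140 140 140 139 139  98 118 127 129 125 119  97
 103  94  80  61 120 140 139 139 140 139 139 139 139 138 139 139]
120 [142 141 141 142 141 142 142 141 142 141 141 100 117 128 130 125 118 111
 102  92  76  58 141 140 140 140 140 140 140 140 140 139 140 140]
160 [142 141 141 141 142 142 142 141 142 142 142 104 118 128 130 124 118 110
 101  91  74  53 141 140 141 141 141 140 141 140 140 140 140 139]
200 [142 142 142 143 142 141 142 142 142 143 142 111 117 128 130 123 118 108
 100  87  68  62 142 141 141 140 140 140 141 141 141 140 140 140]
240 [143 143 142 141 142 143 143 143 142 143 142 118  63  71  73  74  73  72
  70  67  58  93 141 142 141 141 141 141 141 141 141 141 141 140]
252 [141 141 142 142 142 141 141 143 142 142 141 117  63  71  74  74  72  71
  70  65  59 110 142 142 141 141 142 141 141 142 141 141 141 142]
265 [141 142 141 142 141 141 141 141 142 143 141 123  64  70  74  73  73  70
  69  65  57 115 142 142 142 142 142 141 142 141 141 141 141 142]
[(np.int64(291), np.int64(329)), (np.int64(289), np.int64(331)), (np.int64(288), np.int64(333))]
tip pred 0 [395.2 280.5] [390.3 211.1]
tip pred -0.003 [395.  280.6] [390.2 211.9]
tip pred -0.006 [394.9 280.6] [390.2 212.7]
411 280 [157 144  82  47  48  55  44  52  52  54  55  61  64  64  66  63  69] [160 159 159 157 157 160 157 158  96 118 148 134 134 159 157 135  76]
```

Request:
apply_moves:
  series:
    - [[0.0, 0.001, 0.02, 0.0025, 0], [0.0, 0.0015, 0.05, 0.0025, 0], [0.0, 0.0025, 0.085, 0.0025, 0], [0.0, 0.0025, 0.085, 0.0025, 0], [0.0, 0.0025, 0.085, 0.0025, 0]]

```text
clock: 33.3
eef_pos: [0.4728, -0.3008, 0.1287]
orientation: [-0.0, 0.715, 0.699, 0.0]
ft_force: [-1.0, -0.6, -0.5]
gripper_width: 0.0146
grasp_force: 113.1
```

Request:
apply_moves:
  series:
    - [[0.0, 0, 0, 0, 0], [0.0, 0, 0, 0, 0], [0.0, 0, 0, 0, 0]]

```text
clock: 33.55
eef_pos: [0.4725, -0.303, 0.1286]
orientation: [0.0, 0.717, 0.698, 0.0]
ft_force: [0.5, -0.3, -0.7]
gripper_width: 0.0142
grasp_force: 113.1
```

Run:
```python
from st import *
c=snap("wrist","w23"); s=st(); g=cv2.cvtColor(c["img"],cv2.COLOR_RGB2GRAY).astype(int)
m=np.array([.4818,.065]);y=-.025
X=np.array([np.cos(y),np.sin(y)]);Y=np.array([-X[1],X[0]])
def W(x,yy,z): return np.r_[m+X*x+Y*yy,z]
for z in (.126,.129):
  for yy in (-.335,-.30,-.26):
    l=proj(c,W(-.006,yy,z));r_=proj(c,W(.006,yy,z)); k=int(l[1])
    if 0<=k<480:
      row=g[k,270:350].astype(float); d=np.gradient(row)
      print(z,yy,l.round(1),r_.round(1),"left",270+d[:40].argmin(),"right",270+30+d[30:].argmax())
sc=snap("scene","s4"); t=snap("top","t4")
a=sc["img"][190:260,345:435,::-1]; b=t["img"][255:305,300:440,::-1]
o=np.zeros((600,800,3),np.uint8); A=cv2.resize(a,None,fx=5.5,fy=5.5,interpolation=2); B=cv2.resize(b,None,fx=4,fy=4,interpolation=2)
o[:A.shape[0],:A.shape[1]]=A; o[390:390+B.shape[0],:B.shape[1]]=B; cv2.imwrite("pics/m4.png",cv2.convertScaleAbs(o,alpha=1.4))
print("mouth",(proj(sc,W(0,-.104,.128))-[345,190])*5.5,"tip pred",(proj(sc,W(0,-.1185,.128))-[345,190])*5.5,"px/mm z",proj(sc,W(0,-.1,.138))-proj(sc,W(0,-.1,.128)))
```

```text
t 33.6 p [ 0.4724 -0.303   0.1287] th -0.0269 f [ 1.3  0.3 -0.8] g 0.0144
0.126 -0.335 [298.1 236.4] [327.3 236.3] left 295 right 325
0.126 -0.3 [297.1 148.7] [328.5 148.7] left 294 right 326
0.126 -0.26 [295.7  31.1] [330.   31.1] left 293 right 328
0.129 -0.335 [297.9 238.5] [327.7 238.5] left 295 right 325
0.129 -0.3 [296.8 149.2] [328.9 149.2] left 294 right 326
0.129 -0.26 [295.4  29. ] [330.5  29. ] left 293 right 328
mouth [151.0661759 220.0576027] tip pred [165.66005835 203.8068869 ] px/mm z [ 0.20446173 -2.80416881]
```

View pics/m4.png

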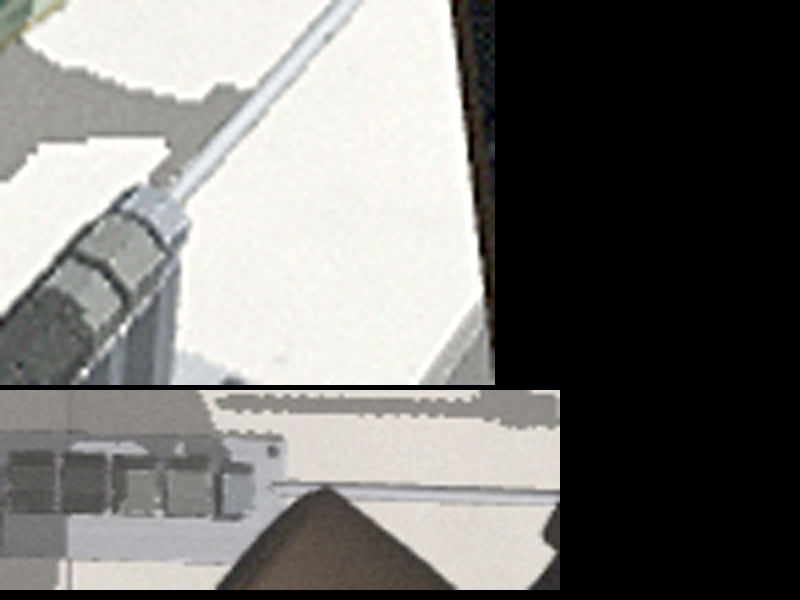

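In the scene crop the rod runs straight into the bearing mouth, from (340,5) to (178,190). In the top crop it reaches the bearing at (275,487). The wrist measurement puts it 1 mm to -x, so I'll correct that and insert.

Request:
apply_moves:
  series:
    - [[0.0, 0.001, 0, 0, 0.001], [0.0, 0.001, 0.005, 0, 0.001], [0.0, 0.001, 0.012, 0, 0.001], [0.0, 0.0015, 0.02, 0, 0.001], [0.0, 0.0015, 0.02, 0, 0.001]]

```text
clock: 34.12
eef_pos: [0.4738, -0.2805, 0.1288]
orientation: [-0.0, 0.716, 0.699, 0.0]
ft_force: [0.7, -0.1, -2.1]
gripper_width: 0.0141
grasp_force: 113.1
```

Request:
apply_moves:
  series:
    - [[0.0, 0, 0.005, 0, 0], [0.0, 0, 0.01, 0, 0], [0.0, 0.0005, 0.015, 0, 0], [0.0, 0.0005, 0.018, 0, 0], [0.0, 0.0005, 0.018, 0, 0]]

```text
clock: 34.53
eef_pos: [0.4745, -0.2635, 0.1288]
orientation: [-0.0, 0.716, 0.698, 0.0]
ft_force: [0.1, 0.8, -2.2]
gripper_width: 0.0141
grasp_force: 113.1
```

Request:
apply_moves:
  series:
    - [[0.0, 0.0002, 0.01, 0, 0], [0.0, 0.0005, 0.02, 0, 0], [0.0, 0.0008, 0.03, 0, 0], [0.0, 0.001, 0.04, 0, 0], [0.0, 0.001, 0.04, 0, 0]]

```text
clock: 34.95
eef_pos: [0.4753, -0.2221, 0.1288]
orientation: [-0.0, 0.715, 0.699, 0.0]
ft_force: [-0.0, 0.5, -1.8]
gripper_width: 0.0144
grasp_force: 113.1
```

Request:
apply_moves:
  series:
    - [[0.0, 0.0002, 0.01, 0, 0], [0.0, 0.0005, 0.02, 0, 0], [0.0, 0.0008, 0.03, 0, 0], [0.0, 0.001, 0.04, 0, 0], [0.0, 0.001, 0.04, 0, 0]]

```text
clock: 35.37
eef_pos: [0.4763, -0.1823, 0.1288]
orientation: [-0.0, 0.715, 0.699, -0.0]
ft_force: [-0.0, -0.5, -0.9]
gripper_width: 0.0144
grasp_force: 113.1
```

Run:
```python
from st import *
c=snap("wrist","w24"); s=st(); g=cv2.cvtColor(c["img"],cv2.COLOR_RGB2GRAY).astype(int)
m=np.array([.4818,.065]);y=-.025
X=np.array([np.cos(y),np.sin(y)]);Y=np.array([-X[1],X[0]])
def W(x,yy,z): return np.r_[m+X*x+Y*yy,z]
for yy in (-.235,-.21,-.18):
    l=proj(c,W(-.006,yy,.128));r_=proj(c,W(.006,yy,.128)); k=int(l[1])
    if 0<=k<480:
      d=np.gradient(g[k,270:350].astype(float))
      print(yy,l.round(1),r_.round(1),"left",270+d[:40].argmin(),"right",300+d[30:].argmax())
```

```text
t 35.4 p [ 0.4765 -0.1832  0.1289] th -0.0236 f [-1.3  0.3 -0.9] g 0.0147
-0.235 [296.8 284.5] [325.1 284.5] left 288 right 332
-0.21 [296.2 227.4] [326.  227.5] left 295 right 325
-0.18 [295.4 150.9] [327.2 151. ] left 294 right 326
```

Request:
apply_moves:
  series:
    - [[0.0, 0.0002, 0.01, 0, 0], [0.0, 0.0005, 0.02, 0, 0], [0.0, 0.0008, 0.03, 0, 0], [0.0, 0.0012, 0.04, 0, 0], [0.0, 0.0012, 0.04, 0, 0]]

```text
clock: 35.83
eef_pos: [0.4775, -0.1424, 0.1288]
orientation: [-0.0, 0.715, 0.699, -0.0]
ft_force: [0.5, 0.2, -2.0]
gripper_width: 0.0145
grasp_force: 113.1
```

Request:
apply_moves:
  series:
    - [[0.0, 0.0002, 0.01, 0, 0], [0.0, 0.0005, 0.02, 0, 0], [0.0, 0.0008, 0.03, 0, 0], [0.0, 0.001, 0.04, 0, 0], [0.0, 0.001, 0.04, 0, 0]]

```text
clock: 36.25
eef_pos: [0.4785, -0.1025, 0.1288]
orientation: [-0.0, 0.715, 0.699, -0.0]
ft_force: [0.8, 0.7, -1.7]
gripper_width: 0.0145
grasp_force: 113.1
```

Request:
apply_moves:
  series:
    - [[0.0, 0.0001, 0.006, 0, 0], [0.0, 0.0003, 0.012, 0, 0], [0.0, 0.0005, 0.018, 0, 0], [0.0, 0.0006, 0.024, 0, 0], [0.0, 0.0008, 0.03, 0, 0]]

```text
clock: 36.67
eef_pos: [0.4794, -0.0737, 0.1288]
orientation: [-0.0, 0.716, 0.698, -0.0]
ft_force: [-0.0, -0.1, -1.3]
gripper_width: 0.0143
grasp_force: 113.1
```

Request:
apply_moves:
  series:
    - [[0.0, 0.0001, 0.004, 0, 0], [0.0, 0.0002, 0.008, 0, 0], [0.0, 0.0003, 0.012, 0, 0], [0.0, 0.0003, 0.013, 0, 0], [0.0, 0.0003, 0.013, 0, 0]]

```text
clock: 37.08
eef_pos: [0.4798, -0.061, 0.1288]
orientation: [0.0, 0.716, 0.698, 0.0]
ft_force: [0.8, -0.1, -0.6]
gripper_width: 0.0143
grasp_force: 113.1
```

Request:
apply_moves:
  series:
    - [[0.0, 0, 0.001, 0, 0], [0.0, 0, 0.002, 0, 0], [0.0, 0, 0.002, 0, 0]]

```text
clock: 37.33
eef_pos: [0.4798, -0.0593, 0.1288]
orientation: [0.0, 0.716, 0.698, 0.0]
ft_force: [-0.7, -0.2, -0.8]
gripper_width: 0.0142
grasp_force: 113.1
```

Request:
apply_moves:
  series:
    - [[0.0, 0, 0.001, 0, 0], [0.0, 0, 0.0015, 0, 0], [0.0, 0, 0.0015, 0, 0]]

```text
clock: 37.58
eef_pos: [0.4798, -0.0586, 0.1289]
orientation: [0.001, 0.716, 0.698, -0.0]
ft_force: [-1.5, -8.3, -3.0]
gripper_width: 0.0145
grasp_force: 113.0
```

The shoulder is in contact (8 N) where expected. I'll ease down, release and retreat.

Request:
apply_moves:
  series:
    - [[0.0, 0, 0, -0.001, 0], [0.0, 0, 0, -0.002, 0], [0.03, 0, 0, -0.002, 0], [0.045, 0, 0, -0.002, 0], [0.045, 0, 0, -0.002, 0]]
  force: 40

```text
clock: 38.0
eef_pos: [0.4798, -0.0577, 0.1269]
orientation: [0.0, 0.716, 0.698, 0.0]
ft_force: [-0.6, -0.3, -0.8]
gripper_width: 0.0449
grasp_force: 0.0
```

Request:
apply_moves:
  series:
    - [[0.06, 0, 0, 0, 0], [0.06, 0, 0, 0.02, 0], [0.06, 0, 0, 0.05, 0], [0.06, 0, 0, 0.09, 0], [0.085, 0, 0, 0.12, 0]]

```text
clock: 38.42
eef_pos: [0.4798, -0.0576, 0.2492]
orientation: [0.0, 0.716, 0.698, 0.0]
ft_force: [0.7, 0.6, 0.2]
gripper_width: 0.0702
grasp_force: 0.0
```

Run:
```python
from st import *
c=snap("wrist","w25"); s=st(); g=cv2.cvtColor(c["img"],cv2.COLOR_RGB2GRAY).astype(int)
m=np.array([.4818,.065]);y=-.025
X=np.array([np.cos(y),np.sin(y)]);Y=np.array([-X[1],X[0]])
def W(x,yy,z): return np.r_[m+X*x+Y*yy,z]
for n,yy,z in (("shoulder",-.104,.135),("end",-.154,.135),("bearing top",-.104,.147)):
    print(n,proj(c,W(-.009,yy,z)).round(1),proj(c,W(.009,yy,z)).round(1))
u=int(proj(c,W(0,-.13,.135))[0])
print([(v,g[v,u-3:u+4].mean().round()) for v in range(180,420,4)])
v=int(proj(c,W(0,-.135,.135))[1]); print(v,[(k,g[v,k]) for k in range(u-30,u+30,3)])
sc=snap("scene","s5"); gs=cv2.cvtColor(sc["img"],cv2.COLOR_RGB2GRAY).astype(int)
q=proj(sc,W(0,.1265,.1265)); print("tip scene pred",q)
q=q.astype(int); print(gs[q[1]-9:q[1]+14,q[0]-12:q[0]+14])
```

```text
t 38.5 p [ 0.4815 -0.058   0.2541] th -0.0247 f [ 0.8 -0.3  5.9] g 0.0771
shoulder [297.2 210.4] [322.6 210.5]
end [297.8 275.7] [321.9 275.7]
bearing top [296.6 214.4] [323.2 214.4]
[(180, np.float64(75.0)), (184, np.float64(39.0)), (188, np.float64(97.0)), (192, np.float64(97.0)), (196, np.float64(98.0)), (200, np.float64(98.0)), (204, np.float64(98.0)), (208, np.float64(98.0)), (212, np.float64(98.0)), (216, np.float64(101.0)), (220, np.float64(30.0)), (224, np.float64(31.0)), (228, np.float64(30.0)), (232, np.float64(30.0)), (236, np.float64(30.0)), (240, np.float64(30.0)), (244, np.float64(29.0)), (248, np.float64(29.0)), (252, np.float64(28.0)), (256, np.float64(28.0)), (260, np.float64(29.0)), (264, np.float64(28.0)), (268, np.float64(27.0)), (272, np.float64(27.0)), (276, np.float64(27.0)), (280, np.float64(143.0)), (284, np.float64(144.0)), (288, np.float64(144.0)), (292, np.float64(144.0)), (296, np.float64(144.0)), (300, np.float64(144.0)), (304, np.float64(145.0)), (308, np.float64(145.0)), (312, np.float64(144.0)), (316, np.float64(144.0)), (320, np.float64(144.0)), (324
[... 2905 characters left out ...]
78  95  91
   94  92  93 104 130 146 126  89]
 [121 121 118 121 117 122 120 122 123 120 102  97  88  83  75  72  97  93
   89  97  92  85  94 145 135  73]
 [122 122 118 118 121 120 120 119 122 104  99  96  88  79  67  64  88  88
   93  90  83  79 139 146 143 119]
 [120 116 120 123 119 116 120 126 107 101  97 101  76  75  82 121  96 117
  100  92  88  86 153 148 152 163]
 [121 120 119 118 120 118 122  93 102 101  99 101  73  77  74  94  82 124
  135 116  96  72 130 152 164 166]
 [122 117 123 122 120 120  96 100  95  95  98 102  70  71  70  76  74  81
  101 119 137 147  94 141 153 144]
 [120 118 120 122 124 105  94  94  89  90  91  91  70  68  71  78  73  77
   68  87 102 129  82 104 127 151]]
```

Request:
apply_moves:
  series:
    - [[0.085, 0, 0.03, 0.03, 0], [0.085, 0, 0.05, 0.03, 0], [0.085, 0, 0.05, 0.03, 0], [0.085, 0, 0.05, 0.03, 0], [0.085, 0, 0.05, 0.03, 0]]

```text
clock: 38.93
eef_pos: [0.4795, -0.0078, 0.2761]
orientation: [-0.0, 0.716, 0.698, -0.0]
ft_force: [-0.5, 0.4, 0.5]
gripper_width: 0.085
grasp_force: 0.0
```

Request:
apply_moves:
  series:
    - [[0.085, 0, 0.1, 0, 0], [0.085, 0, 0.1, 0, 0], [0.085, 0, 0.1, 0, 0], [0.085, 0, 0.1, 0, 0], [0.085, 0, 0.1, 0, 0]]

```text
clock: 39.35
eef_pos: [0.4797, 0.0922, 0.2761]
orientation: [-0.0, 0.715, 0.699, -0.001]
ft_force: [0.7, -0.6, 0.6]
gripper_width: 0.0854
grasp_force: 0.0
```

Request:
apply_moves:
  series:
    - [[0.085, 0, 0, 0, 0], [0.085, 0, 0, 0, 0], [0.085, 0, 0, 0, 0], [0.085, 0, 0, 0, 0], [0.085, 0, 0, 0, 0]]

```text
clock: 39.77
eef_pos: [0.4799, 0.0917, 0.2769]
orientation: [0.0, 0.716, 0.698, 0.0]
ft_force: [-0.7, -0.4, -0.6]
gripper_width: 0.0848
grasp_force: 0.0
```

Run:
```python
from st import *
c=snap("wrist","w26"); s=st()
for n,p in (("b4",(.4833,.1235)),("b3",(.4823,.0845)),("b2",(.4813,.0455)),("b1",(.4803,.0065))): edges(c,p,-.025,.1495,n)
m=np.array([.4818,.065]);Y=np.array([.025,1])
g=cv2.cvtColor(c["img"],cv2.COLOR_RGB2GRAY).astype(int)
for k in (.024,.036,.048): print(k,proj(c,np.r_[m+Y*.088,.143+k]))
u,v=proj(c,np.r_[m+Y*.088,.179]).astype(int); print([(r_,g[r_,u]) for r_ in range(v-16,v+16,2)])
```

```text
t 39.8 p [0.4798 0.0919 0.2768] th -0.0257 f [-0.1 -0.1  0.1] g 0.085
b4 y [(-25.0, -13.2), (-22.0, 8.6), (-17.0, 4.9), (14.0, -12.7), (16.0, 7.4), (20.5, 8.9), (26.0, -29.2)]
b4 x [(-22.0, -10.2), (-8.5, 1.2), (8.5, -7.7), (20.0, 16.7), (27.0, -10.5), (32.0, 3.5)]
b3 y [(-22.5, -11.5), (-18.0, 10.1), (14.0, -13.3), (17.0, 8.6), (22.0, 4.8)]
b3 x [(-22.0, -9.1), (-9.0, 1.0), (8.0, -6.6), (20.0, 13.7), (26.5, -7.1), (31.5, 5.0)]
b2 y [(-23.5, -11.0), (-17.5, 7.4), (16.5, -11.3), (21.0, 10.3)]
b2 x [(-22.0, -8.3), (8.5, -5.7), (20.0, 5.3), (31.5, 4.8)]
b1 y [(-23.5, -11.2), (-19.0, -4.0), (-16.0, 12.9), (15.5, -10.8), (21.5, 7.6)]
b1 x [(-31.0, -3.8), (-26.0, 3.2), (-21.5, -10.4), (8.5, -7.0), (20.0, 17.8), (22.5, -3.5), (27.5, 3.4), (31.5, 4.2)]
0.024 [315.46022306 148.82554362]
0.036 [315.73005443 150.04716323]
0.048 [316.02755644 151.39405734]
[(134, np.int64(12)), (136, np.int64(13)), (138, np.int64(12)), (140, np.int64(8)), (142, np.int64(14)), (144, np.int64(12)), (146, np.int64(8)), (148, np.int64(12)), (150, np.int64(5)), (152, np.int64(37)), (154, np.int64(126)), (156, np.int64(125)), (158, np.int64(125)), (160, np.int64(125)), (162, np.int64(79)), (164, np.int64(78))]
```

All four carriers are still seated, the column is unchanged, the shaft handle is home, and the arm is clear with no force on it.

```bash
python3 -c "
from workcell import ticket
print(ticket.finish_job())"
```

```text
the job is handed in; nothing more can be done
None
```

I handed the job in at about 40 s: the column is in its set notch, all four carriers are seated in their bays, the shaft is threaded through with its handle against the fixed bearing, and the arm is clear; the hand-in returned no verdict.

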